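Catch the heat sinks for a chassis from the gravity chute

ROBOT

A 7-joint arm with a two-finger parallel gripper is mounted at the origin on a cart in front of the work surface, level with it; the furniture and walls round the work are solid. World frame = base frame: x ahead of the robot, y to its left, z up, the work surface at z = 0. Lengths are in m, angles in rad, forces in N, time in s.
With the tool pointing down it reaches from about 0.4 to 0.875 m from the base axis. Payload 6.5 kg.
Tool frame: the origin (TCP) lies midway between the tips of the shut fingers; the grasp point (between the pads) lies 19 mm behind it; z points along the fingers, y is the direction in which the jaws open and shut (so a half turn about z gives the same grasp; the last joint's range is limited). The gripper opens to 85 mm and grips with 20 to 120 N. Pads are 22 mm wide; open, the fingers measure 114 mm over their backs; the gripper's body (76 mm by 85 mm) begins 54 mm behind the grasp point. The pads swing forward as they close: fully open they stand 13 mm farther back than shut.
Start: joints at [-1.349, 0.536, -0.004, 1.538, 0.003, 1.067, -0.071], TCP at [0.184, 0.623, 0.231] pointing down, gripper open.
Joint ranges: [-2.7, 2.7], [-0.37, 2.16], [-1.27, 1.26], [0.24, 2.4], [-1.31, 4.45], [0.19, 1.91], [-2.76, 2.76]. Speed limits (rad/s): [2.39, 2.39, 3.14, 3.14, 3.14, 3.14, 3.14].

INTERFACE

Orientations are given as a 3x3 rotation matrix whose columns are the frame's x, y, z axes.
In Python, from cell import arm gives the robot as it stands.
- The arm moves only by the tool jog_arm, never from a script. Its argument "motion" is a list of rows, each an object of numbers: "jaw": the closure in counts, from 0 (fully open) to 255 (shut); "x", "y", "z": the shift along the world's x, y, z in mm; "rx", "ry", "rz": the turn, a rotation vector about the world's x, y, z in units of 6 degrees (1.0 is 6 degrees). A call has 1 to 8 rows; each row is the pose to reach, as a shift and turn from the pose commanded when the call began; what a row does not reach only later rows make up. A row lasts 1/12 s, in which the tool goes at most 41.7 mm and 7.16 degrees, less where a joint would pass 70% of its speed; a pose out of reach is approached as far as the arm can. A call with a gripper value outside its range is refused whole. The fingers move at their own pace and stop on an object; "newtons" is the grip in N (left out, the last holds). Time passes only in rows, so rows that repeat a pose let the fingers close. It gives the time, the measured TCP pose, the force and the opening at its end, in the units of the state.
- arm.state(): the state, without advancing time (a new reading comes with each control period).
- arm.get_image(name): name is "scene" or "top" or "wrist"; returns a dict with "img" (480x640x3 uint8, blue, green, red), "depth" (480x640 float32, m along the optical axis (not along the pixel's ray), 0 where there is no reading), "camera_matrix" (3x3 intrinsics, pixels), "camera_from_world" (4x4, takes a point from world to camera coordinates). Camera axes: x right, y up, looking along -z (the intrinsics and any distortion apply to the point x, -y, -z); pixel columns grow to the right and rows downward; lengths in m; the calibration is good to about 2 mm. A picture is of the moment at which its call begins.
- arm.finish_job(): hands the job in, once; it reports no verdict.
Trained networks look in the newest picture that a camera, given by its name, has taken for a name from the list of things; names that differ only in an ending like _2 or _b are one class to them, and where a whole thing is asked for, a point or a joint stands for the part that bears it (a point fixed in the world has none). Each returns a list of dicts, best first, with "confidence" (0 to 1); they miss things now and then, are a little off and sometimes report something else, mostly with a low value. They report only what shows in the picture. A call takes as long as a camera call. They do not tell look-alikes from the thing itself.
- arm.boxes_of(camera, thing): "centre" ([column, row] in pixels, amid what is visible of it).
- arm.regions_of(camera, thing): "mask" (480x640 bool, what is visible of it) and "centre" ([column, row] in pixels, amid what is visible of it).
The state is a dict: "time": time; "joint_pos": joint angles; "joint_velocities": joint speeds; "tau": joint torques, N m; "eef_pos": TCP position; "tool_rot": TCP orientation; "contact_force": force on the tool from outside, world axes, zero at the start; "moment": the same for the moment, N m; "opening": finger opening in m.
Only numpy, scipy, OpenCV 4.12 (cv2) and the standard library are available. Lean on these libraries where they do the work, as an engineer would, in place of code of your own. Each camera call takes 0.05 s, during which the arm holds its last target.

TASK

Kit the empty black chassis with its three heat sinks: draw the yellow tray out of the blue rack by its tab, set it down on the free bench and let go, then take it by its black handle. Hold it up level under the mouth of the chute and push its tab against the red plate until the flap lies open and all three heat sinks have slid into the tray, spilling none. Then set the filled tray down flat inside the empty black chassis, let the flap close, and leave the chassis and the other things on the bench where they are.

Things in the scene. Friction and masses are not known exactly. Their poses are not given: they have to be found in the camera images.
- tray_centre (a point): Middle of the yellow open-topped tray, 132 (x) x 96 x 50 mm outside, walls and floor 4 mm, 0.12 kg, loose; 25 mm above its underside, z up. A tab stands out 25 mm at its -x end, a handle 63 mm at its +x end (220 mm over all). It starts in the rack, tab outward, handle inside. Held for the catch with its underside 75 mm above the bench (65 to 83 will do), it passes under the open flap.
- tray_tab (a point): Middle of the tray's yellow pull tab: a lug 25 mm long in x, 12 mm thick in y, from 8 to 36 mm above the tray's underside (top 14 mm below the rim). This point lies 79 mm from tray_centre toward -x, 22 mm above the underside. Pinch it across y from above. Axes as the tray's.
- tray_handle (a point): Middle of the tray's black handle: a bar 63 mm long in x, 14 mm thick in y, from 14 to 44 mm above the tray's underside. This point lies 100 mm from tray_centre toward +x, 29 mm above the underside. Pinch it across y from above; hold it firmly (about 40 N), as the load lies to one side. Axes as the tray's.
- rack_mouth (a point): Blue sheet-metal rack fixed to the bench, 114 mm wide, 71 mm high, 190 mm deep, roofed and closed but for its front. This point: middle of the open front, 4 mm above the bench, on the rack's floor. Its -x axis points out of the rack: draw the tray that way. Play 6 mm each side of the tray, 14 mm above it. The tray box shows about 20 mm out of the front, then the tab.
- chute_lip (a point): Chute fixed to the bench on aluminium legs: an open channel 68 mm wide inside, 160 mm long, slick white floor, sloping 24 degrees down to its mouth. This point: middle of the floor's lower edge at the mouth, 150 mm above the bench. Its x axis points level back under the chute, z up; the front legs stand 65 mm back. Bring the tray in toward +x, tab first (tray x opposite to this x), centred on y = 0.
- flap (a joint): Red spring flap hinged across the chute's lip. 0: closed, an 18 mm stop across the channel; 1.2 rad: flush with the chute floor, so the heat sinks slide over it one after another within about 2 s; end stop 1.32. It is one piece with the red plate below it; it springs shut by itself. In the chute_lip frame it is fully open with the tab's end at x = +27 mm (tray_centre at x = -64 mm).
- plate_edge (a point): Middle of the lower edge of the red trip plate, 60 mm wide, one piece with the flap, hanging 75 mm from the hinge at the lip; closed, it leans 35 degrees out, so that this edge is 43 mm in front of the lip and 85 mm above the bench. Pushed back under the chute with 1 to 3 N by the tray's tab it opens the flap.
- sink0_centre (a point): First (lowest) of three dark finned metal heat sinks, 60 x 38 x 22 mm, 0.05 kg, loose, waiting in line, 60 mm side across, in the chute behind the flap. Its centre; only the position is of use (the axes are level at the start although it lies on the slope).
- sink1_centre (a point): Second heat sink, as the first.
- sink2_centre (a point): Third (highest) heat sink, as the first.
- chassis_floor (a point): The empty black open device chassis beside the bench's front edge, 236 (x) x 400 (y) x 50 mm high, loose, 0.34 kg. This point is the middle of its inner floor, 3 mm above the bench; inside it is 228 x 390 mm, the corners cut off by about 30 mm. (The chassis stack further right, with a grey module in it, is not meant.)
- marker: Black marker pen, 136 mm long along its y, 14 mm high, loose; origin under its middle. Leave it.
- flux: Yellow bottle with an orange nozzle, 38 mm across, 99 mm high, loose; origin under its middle. Leave it.
Things that resemble listed ones, but are neither listed nor needed, are in the scene too. What is shaped like the part that bears sink2_centre but pink is not meant.

How it is judged:
By the outcome, as a careful person would: the job done as asked, in the order asked, and still so for the second after the job is handed in, with the robot touching nothing.
It also fails if it takes over 61 s, if anything falls off the work surface, if the arm or the gripper's body presses on something with over 40 N, if the wrist force passes 120 N, or if a joint passes its speed limit or range.

## Working session

There is one attempt and no reset: what is moved stays moved. The work goes in short steps, Python scripts to look and compute and a tool call to move; the robot and the scene stay as the last step left them, time stands still between calls to the robot, and variables do not carry over. Pictures are saved under pics/ and viewed, and the job is handed in when it is done.

Besides the shell and the picture viewer there is one more tool, called as name(argument=value, ...) on one line, values as JSON. jog_arm: Moves the arm, as the interface text tells. Its arguments: {"type":"object","properties":{"motion":{"type":"array","items":{"type":"object","properties":{"jaw":{"type":"number"},"x":{"type":"number"},"y":{"type":"number"},"z":{"type":"number"},"rx":{"type":"number"},"ry":{"type":"number"},"rz":{"type":"number"}}}},"newtons":{"type":"number"}},"required":["motion"]}

```bash
mkdir -p pics; ls; cat > h.py <<'E'
import numpy as np, cv2
from cell import arm
def snap(cam,name):
    d=arm.get_image(cam); cv2.imwrite(f'pics/{name}.png',d['img']); return d
def pw(d,u,v,dep=None):
    K=d['camera_matrix']; 
    z=d['depth'][int(round(v)),int(round(u))] if dep is None else dep
    p=np.array([(u-K[0,2])/K[0,0]*z, -(v-K[1,2])/K[1,1]*z, -z,1])
    return (np.linalg.inv(d['camera_from_world'])@p)[:3]
def cloud(d):
    K=d['camera_matrix'];z=d['depth'];v,u=np.mgrid[0:480,0:640]
    p=np.stack([(u-K[0,2])/K[0,0]*z,-(v-K[1,2])/K[1,1]*z,-z,np.ones_like(z)],-1)
    return (p@np.linalg.inv(d['camera_from_world']).T)[...,:3]
E
python3 - <<'E'
from h import *
s=arm.state(); print({k:np.round(v,3).tolist() for k,v in s.items()})
for c in ['scene','top','wrist']:
    d=snap(c,c+'0'); 
    np.savez(c+'0.npz',**d)
    print(c,np.round(np.linalg.inv(d['camera_from_world']),3).tolist(), d['camera_matrix'].tolist(), d.keys())
E
```

```text
pics
{'time': 0.0, 'joint_pos': [-1.349, 0.537, -0.004, 1.539, 0.003, 1.067, -0.071], 'joint_velocities': [0.001, 0.0, 0.0, 0.002, -0.0, -0.001, -0.0], 'tau': [-0.001, -58.341, 1.048, -25.91, 0.012, 0.01, -0.0], 'eef_pos': [0.184, 0.623, 0.23], 'tool_rot': [[-0.959, 0.284, -0.0], [0.284, 0.959, -0.002], [-0.0, -0.002, -1.0]], 'contact_force': [0.305, -0.153, 0.254], 'moment': [0.059, -0.075, 0.049], 'opening': 0.085}
scene [[0.617, 0.528, -0.584, 0.071], [-0.787, 0.407, -0.463, -0.576], [-0.007, 0.745, 0.667, 0.777], [0.0, 0.0, 0.0, 1.0]] [[470.81031714111487, 0.0, 313.46170300708735], [0.0, 470.81031714111487, 238.12924007694534], [0.0, 0.0, 1.0]] dict_keys(['img', 'depth', 'camera_matrix', 'camera_from_world'])
top [[0.017, 0.988, -0.156, 0.444], [-1.0, 0.017, 0.003, -0.136], [0.006, 0.156, 0.988, 1.12], [0.0, 0.0, 0.0, 1.0]] [[504.4574065843985, 0.0, 321.84491713031866], [0.0, 504.4574065843985, 239.48852752465882], [0.0, 0.0, 1.0]] dict_keys(['img', 'depth', 'camera_matrix', 'camera_from_world'])
wrist [[0.285, -0.911, -0.298, 0.108], [0.959, 0.27, 0.091, 0.646], [-0.002, -0.312, 0.95, 0.373], [0.0, 0.0, 0.0, 1.0]] [[357.34644750470295, 0.0, 322.4052457922973], [0.0, 357.34644750470295, 235.56530538717004], [0.0, 0.0, 1.0]] dict_keys(['img', 'depth', 'camera_matrix', 'camera_from_world'])
```

View pics/scene0.png

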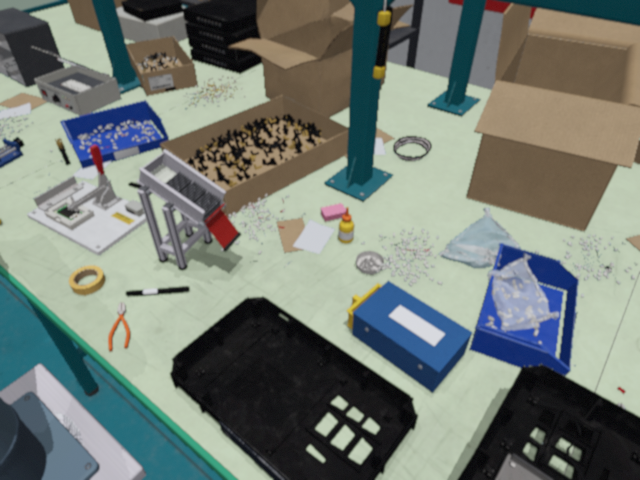

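View pics/top0.png

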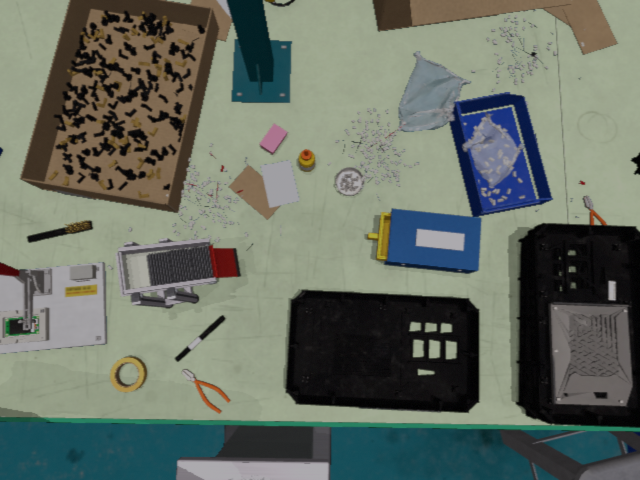

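View pics/wrist0.png

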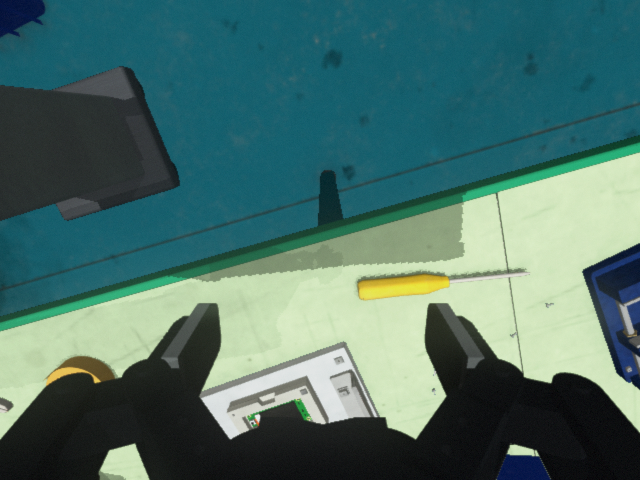

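```bash
python3 - <<'E'
from h import *
C={}
for c in ['scene','top']:
    d=arm.get_image(c);C[c]=d;P=cloud(d)
    for n in ['tray_tab','tray_handle','tray_centre','rack_mouth','chute_lip','flap','plate_edge','sink0_centre','sink1_centre','sink2_centre','chassis_floor','marker','flux']:
        try: r=arm.regions_of(c,n)
        except Exception as e: print(c,n,e); continue
        for q in r[:4]:
            m=q['mask']&(d['depth']>0); X=P[m]
            print(c,n,round(q['confidence'],2),np.round(q['centre'],0),m.sum(),np.round(np.percentile(X,[2,50,98],axis=0),3).tolist() if m.sum() else '')
E
```

```text
scene tray_tab 0.79 [357. 303.] 321 [[0.576, -0.271, 0.01], [0.62, -0.263, 0.05], [0.672, -0.239, 0.056]]
scene tray_handle 0.61 [359. 301.] 310 [[0.576, -0.281, 0.013], [0.617, -0.264, 0.05], [0.672, -0.24, 0.069]]
scene tray_handle 0.52 [192. 190.] 324 [[0.522, 0.105, 0.174], [0.546, 0.122, 0.189], [0.57, 0.14, 0.199]]
scene tray_centre 0.55 [360. 299.] 369 [[0.575, -0.273, -0.001], [0.62, -0.263, 0.049], [0.674, -0.237, 0.056]]
scene rack_mouth 0.75 [410. 335.] 7479 [[0.552, -0.472, 0.005], [0.591, -0.387, 0.07], [0.67, -0.283, 0.073]]
scene chute_lip 0.83 [176. 211.] 5638 [[0.466, 0.041, 0.002], [0.514, 0.151, 0.154], [0.587, 0.222, 0.241]]
scene chute_lip 0.55 [357. 301.] 343 [[0.576, -0.271, 0.011], [0.62, -0.263, 0.05], [0.671, -0.239, 0.056]]
scene flap 0.4 [223. 227.] 832 [[0.523, 0.032, 0.086], [0.553, 0.059, 0.116], [0.583, 0.081, 0.16]]
scene plate_edge 0.82 [223. 229.] 824 [[0.523, 0.032, 0.087], [0.552, 0.058, 0.116], [0.582, 0.079, 0.16]]
scene sink0_centre 0.82 [207. 203.] 398 [[0.518, 0.069, 0.154], [0.551, 0.086, 0.173], [0.577, 0.113, 0.185]]
scene sink0_centre 0.4
[... 2603 characters left out ...]
 0.038, 0.002], [0.527, 0.163, 0.193], [0.586, 0.224, 0.246]]
top chassis_floor 0.69 [380. 353.] 20860 [[0.268, -0.464, 0.0], [0.375, -0.268, 0.006], [0.495, -0.079, 0.052]]
top chassis_floor 0.59 [304. 159.] 316 [[0.777, -0.119, 0.003], [0.787, -0.102, 0.053], [0.805, -0.084, 0.098]]
top chassis_floor 0.34 [382. 239.] 558 [[0.575, -0.288, 0.004], [0.624, -0.273, 0.019], [0.67, -0.243, 0.056]]
top marker 0.84 [198. 335.] 368 [[0.355, 0.072, 0.0], [0.399, 0.12, 0.011], [0.445, 0.166, 0.017]]
top flux 0.66 [304. 160.] 301 [[0.777, -0.119, 0.004], [0.787, -0.102, 0.054], [0.803, -0.084, 0.093]]
top flux 0.52 [382. 236.] 544 [[0.575, -0.286, 0.004], [0.624, -0.271, 0.026], [0.67, -0.242, 0.056]]
```

```bash
python3 - <<'E'
from h import *
d=dict(np.load('top0.npz'));P=cloud(d)
im=d['img'];cv2.imwrite('pics/tz.png',cv2.resize(im[190:300,110:510],None,fx=2,fy=2,interpolation=cv2.INTER_CUBIC))
# rectified height map, world-grid: x 0.2..0.75, y -0.5..0.4 at 2mm
H=np.zeros((275,450),np.float32); col=np.zeros((275,450,3),np.uint8)
ok=d['depth']>0
X=P[ok];c=im[ok]
i=((0.75-X[:,0])/.002).astype(int);j=((0.4-X[:,1])/.002).astype(int)
g=(i>=0)&(i<275)&(j>=0)&(j<450)
o=np.argsort(X[g,2]);H[i[g][o],j[g][o]]=X[g,2][o];col[i[g][o],j[g][o]]=c[g][o]
np.save('H.npy',H)
cv2.imwrite('pics/col.png',cv2.resize(col,(800,489)))
E
python3 - <<'E'
from h import *
def rect(X,n):
    r=cv2.minAreaRect((X[:,:2]*1000).astype(np.float32)); print(n,'c',np.round(r[0],1),'sz',np.round(r[1],1),'ang',round(r[2],2),len(X))
for c in ['top','scene']:
    d=dict(np.load(c+'0.npz'));P=cloud(d);b,g,r=[d['img'][...,k].astype(int) for k in range(3)]
    x,y,z=P[...,0],P[...,1],P[...,2]
    # rack roof
    m=(z>.064)&(z<.08)&(x>.53)&(x<.7)&(y<-.27)&(y>-.5); m=cv2.erode(m.astype(np.uint8),np.ones((3,3)))>0; rect(P[m],c+' rack')
    # tray yellow
    m=(r>120)&(g>90)&(b<80)&(x>.55)&(x<.7)&(y<-.2)&(y>-.32); rect(P[m],c+' tray yellow')
    mt=m&(z>.01)&(z<.043)&(y>-.264);  rect(P[mt],c+' tab'); print(np.percentile(P[mt],[3,50,97],axis=0).round(4).tolist())
    mw=m&(z>.046)&(z<.06); rect(P[mw],c+' rim'); X=P[mw];
    # chassis
    m=(z>.040)&(z<.06)&(x>.25)&(x<.52)&(y<-.05)&(y>-.49); rect(P[m],c+' chassis rim')
    # red plate
    m=(r>120)&(g<60)&(b<60)&(x>.5)&(x<.6)&(y>0.02)&(y<.1)
    X=P[cv2.erode(m.astype(np.uint8),np.ones((3,3)))>0]; q=X.mean(0);u,s,vt=np.linalg.svd(X-q);print(c,'plate',q.round(3),vt.round(3).tolist()); rect(X,'plate')
    low=X[X[:,2]<np.percentile(X[:,2],8)];print('low',low.mean(0).round(4), low.min(0).round(4),low.max(0).round(4))
    for n in ['sink0_centre','sink1_centre','sink2_centre']: pass
    # chute side rails top edges
    m=(z>.16)&(z<.26)&(x>.44)&(x<.62)&(y>.03)&(y<.25)&(r-b<40); rect(P[m],c+' chute')
E
```

```text
top rack c [ 622.5 -387.3] sz [210.1 129. ] ang 85.43 4432
top tray yellow c [ 624.9 -262.9] sz [ 47.  101.8] ang 84.55 456
top tab c [ 626.1 -250.6] sz [22.1 11. ] ang 81.54 52
[[0.6201, -0.2613, 0.0362], [0.626, -0.2507, 0.0405], [0.6309, -0.2399, 0.0429]]
top rim c [ 624.3 -270.1] sz [ 20.1 101.8] ang 85.72 183
top chassis rim c [ 381.6 -270. ] sz [397.5 237.2] ang 88.18 2081
top plate [nan nan nan] [[1.0, 0.0, 0.0], [0.0, 1.0, 0.0], [0.0, 0.0, 1.0]]
plate c [0. 0.] sz [0. 0.] ang 0.0 0<stdin>:17: RuntimeWarning: Mean of empty slice.
  ret = um.true_divide(
Traceback (most recent call last):
IndexError: index -1 is out of bounds for axis 0 with size 0
```

View pics/col.png

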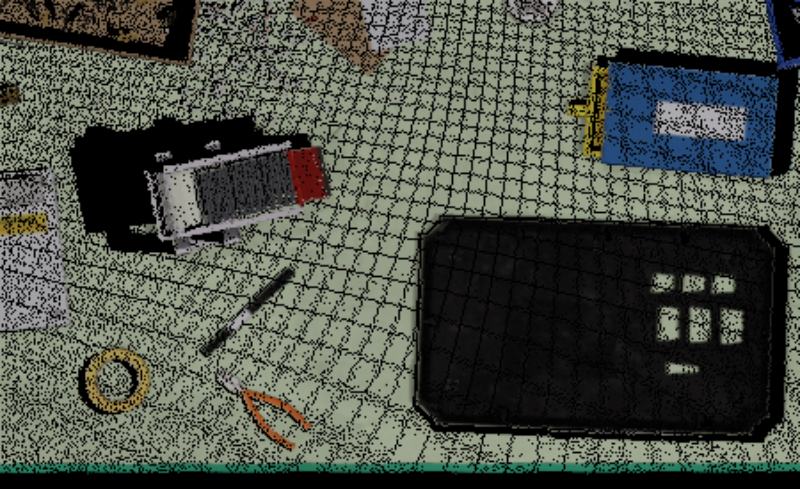

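View pics/tz.png

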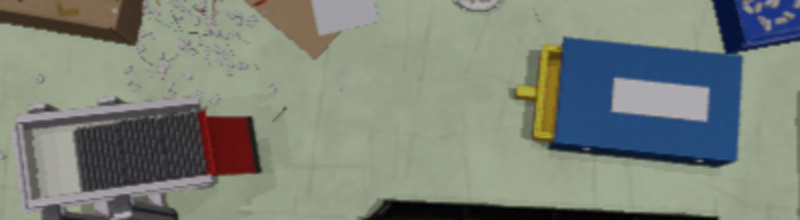

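```bash
python3 - <<'E'
from h import *
def line(X,n,deg=1):
    q=X.mean(0)
    print(n,q.round(4),len(X))
for c in ['top','scene']:
    d=dict(np.load(c+'0.npz'));P=cloud(d);b,g,r=[d['img'][...,k].astype(int) for k in range(3)]
    x,y,z=P[...,0],P[...,1],P[...,2]
    # rack roof edges: for bins of y, min & max x
    m=(z>.066)&(z<.077)&(x>.53)&(x<.7)&(y<-.27)&(y>-.5)
    X=P[m]; A=[]
    for yb in np.arange(-.45,-.30,.01):
        s=X[abs(X[:,1]-yb)<.005]; A.append((yb,*np.percentile(s[:,0],[2,98])))
    A=np.array(A); mid=A[:,1:].mean(1); pf=np.polyfit(A[:,0],mid,1);print(c,'rack mid x=',pf, 'angle',np.degrees(np.arctan(pf[0])),'w',(A[:,2]-A[:,1]).mean(), np.degrees(np.arctan(np.polyfit(A[:,0],A[:,1],1)[0])),np.degrees(np.arctan(np.polyfit(A[:,0],A[:,2],1)[0])))
    print(' rack front y', np.percentile(X[:,1],[1,99]).round(4))
    m=(r>110)&(r-b>60)&(g<r*0.5)&(x>.5)&(x<.6)&(y>0.02)&(y<.1)&(z>.07)
    X=P[cv2.erode(m.astype(np.uint8),np.ones((3,3)))>0]; 
    if len(X): 
        q=X.mean(0);pl=np.linalg.lstsq(np.c_[X[:,:2],np.ones(len(X))],X[:,2],rcond=None)[0]
        print(c,'plate',q.round(4),pl.round(3),'dir',np.degrees(np.arctan2(pl[0],pl[1])), X.min(0).round(4),X.max(0).round(4),len(X))
    # chassis
    m=(z>.042)&(z<.06)&(x>.25)&(x<.52)&(y<-.05)&(y>-.49);X=P[m]
    A=[]
    for yb in np.arange(-.43,-.10,.01):
        s=X[abs(X[:,1]-yb)<.005]; A.append((yb,*np.percentile(s[:,0],[1,99])))
    A=np.array(A);print(c,'ch lo',np.polyfit(A[:,0],A[:,1],1),'hi',np.polyfit(A[:,0],A[:,2],1))
    A=[]
    for xb in np.arange(.3,.46,.01):
        s=X[abs(X[:,0]-xb)<.005]
        if len(s)>3: A.append((xb,*np.percentile(s[:,1],[1,99])))
    A=np.array(A);print(c,'ch ylo',np.polyfit(A[:,0],A[:,1],1),'yhi',np.polyfit(A[:,0],A[:,2],1))
    # sinks as cloud
    m=(z>.155)&(z<.23)&(x>.49)&(x<.6)&(y>.06)&(y<.19)&(abs(r-b)<40)&(r<110);X=P[m]
    A=[]
    for yb in np.arange(.085,.165,.008):
        s=X[abs(X[:,1]-yb)<.004]; A.append((yb,*np.percentile(s[:,0],[2,98])))
    A=np.array(A);mid=A[:,1:].mean(1);pf=np.polyfit(A[:,0],mid,1);print(c,'sinks mid',pf,np.degrees(np.arctan(pf[0])),'w',(A[:,2]-A[:,1]).mean())
E
python3 - <<'E'
import cv2
im=cv2.imread('pics/scene0.png');cv2.imwrite('pics/sz.png',cv2.resize(im[140:290,110:270],None,fx=4,fy=4,interpolation=cv2.INTER_CUBIC))
E
```

```text
top rack mid x= [0.08676602 0.64728397] angle 4.958907368617818 w 0.10965133806044725 5.0344713621958945 4.883326077434325
 rack front y [-0.4729 -0.281 ]
top ch lo [0.03691588 0.27576984] hi [0.03305017 0.50774032]
top ch ylo [-0.03517626 -0.45442618] yhi [-0.03376479 -0.05916216]
top sinks mid [-0.21099798  0.56696615] -11.914532917537946 w 0.07147279077503757
scene rack mid x= [0.08765922 0.6476693 ] angle 5.00969784897464 w 0.11085668698718074 5.122108459353919 4.897248560201444
 rack front y [-0.4745 -0.2809]
scene plate [0.5536 0.0555 0.1122] [-0.296  1.345  0.201] dir -12.421981867303264 [0.5269 0.0377 0.0918] [0.5791 0.0726 0.1335] 364
scene ch lo [-0.41745608  0.18197409] hi [0.03278879 0.50859176]
scene ch ylo [-2.50035586  0.57318804] yhi [-0.03706917 -0.05668221]
scene sinks mid [-0.37537108  0.59035323] -20.574683202241456 w 0.058745588107403324
```

View pics/sz.png

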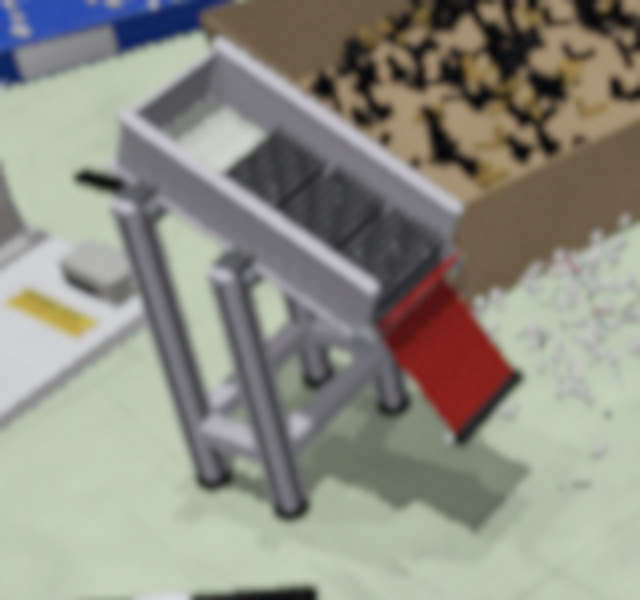

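jog_arm(motion=[{"z": 35, "jaw": 0}, {"x": 20, "y": -30, "z": 60, "rz": -1}, {"x": 35, "y": -65, "z": 70, "rz": -2}, {"x": 52, "y": -100, "z": 70, "rz": -3}, {"x": 70, "y": -137, "z": 70, "rz": -4}, {"x": 87, "y": -173, "z": 70, "rz": -5}, {"x": 105, "y": -210, "z": 70, "rz": -6}, {"x": 122, "y": -246, "z": 70, "rz": -7}])

```text
$.motion[0]: bad value
```

```bash
cat >> h.py <<'E'
def st():
    s=arm.state(); R=s['tool_rot']; R=np.array(R)
    print(round(s['time'],2),'tcp',np.round(np.array(s['eef_pos'])*1000,1),'yaw_y',round(np.degrees(np.arctan2(R[1,1],R[0,1])),2),'tz',R[:,2].round(3),'F',np.round(s['contact_force'],1),'op',round(s['opening']*1000,1),'q',np.round(s['joint_pos'],2))
    return s
E
python3 -c "
from h import *;st()"
```

```text
1.55 tcp [184.5 623.3 231.3] yaw_y 73.51 tz [ 0. -0. -1.] F [-0.9 -0.2  0.4] op 85.2 q [-1.35  0.54 -0.    1.54  0.    1.07 -0.07]
```

jog_arm(motion=[{"x": 0, "y": 0, "z": 35, "rx": 0, "ry": 0, "rz": 0, "jaw": 0}, {"x": 20, "y": -30, "z": 60, "rx": 0, "ry": 0, "rz": -1, "jaw": 0}, {"x": 35, "y": -65, "z": 70, "rx": 0, "ry": 0, "rz": -2, "jaw": 0}, {"x": 52, "y": -100, "z": 70, "rx": 0, "ry": 0, "rz": -3, "jaw": 0}, {"x": 70, "y": -137, "z": 70, "rx": 0, "ry": 0, "rz": -4, "jaw": 0}, {"x": 87, "y": -173, "z": 70, "rx": 0, "ry": 0, "rz": -5, "jaw": 0}, {"x": 105, "y": -210, "z": 70, "rx": 0, "ry": 0, "rz": -6, "jaw": 0}, {"x": 122, "y": -246, "z": 70, "rx": 0, "ry": 0, "rz": -7, "jaw": 0}])

```text
time: 2.22
eef_pos: [0.3072, 0.3753, 0.3015]
tool_rot: [[-0.518, 0.855, 0.0], [0.855, 0.518, 0.001], [0.0, 0.001, -1.0]]
contact_force: [0.8, 1.1, 1.1]
opening: 0.0853
```

jog_arm(motion=[{"x": 18, "y": -37, "z": 0, "rx": 0, "ry": 0, "rz": -1, "jaw": 0}, {"x": 37, "y": -74, "z": 0, "rx": 0, "ry": 0, "rz": -2, "jaw": 0}, {"x": 55, "y": -110, "z": 0, "rx": 0, "ry": 0, "rz": -3, "jaw": 0}, {"x": 74, "y": -146, "z": 0, "rx": 0, "ry": 0, "rz": -4, "jaw": 0}, {"x": 92, "y": -182, "z": 0, "rx": 0, "ry": 0, "rz": -5, "jaw": 0}, {"x": 112, "y": -218, "z": 0, "rx": 0, "ry": 0, "rz": -6, "jaw": 0}, {"x": 130, "y": -254, "z": 0, "rx": 0, "ry": 0, "rz": -6.03, "jaw": 0}, {"x": 149, "y": -290, "z": 0, "rx": 0, "ry": 0, "rz": -6.03, "jaw": 0}])

```text
time: 2.88
eef_pos: [0.456, 0.0855, 0.3017]
tool_rot: [[0.082, 0.997, 0.001], [0.997, -0.082, 0.001], [0.001, 0.001, -1.0]]
contact_force: [1.1, 1.5, 0.8]
opening: 0.0855
```

jog_arm(motion=[{"x": 18, "y": -36, "z": -10, "rx": 0, "ry": 0, "rz": 0, "jaw": 0}, {"x": 37, "y": -72, "z": -20, "rx": 0, "ry": 0, "rz": 0, "jaw": 0}, {"x": 55, "y": -107, "z": -30, "rx": 0, "ry": 0, "rz": 0, "jaw": 0}, {"x": 73, "y": -142, "z": -40, "rx": 0, "ry": 0, "rz": 0, "jaw": 0}, {"x": 91, "y": -178, "z": -50, "rx": 0, "ry": 0, "rz": 0, "jaw": 0}, {"x": 110, "y": -213, "z": -60, "rx": 0, "ry": 0, "rz": 0, "jaw": 0}, {"x": 128, "y": -248, "z": -70, "rx": 0, "ry": 0, "rz": 0, "jaw": 0}, {"x": 146, "y": -283, "z": -80, "rx": 0, "ry": 0, "rz": 0, "jaw": 0}])

```text
time: 3.55
eef_pos: [0.6023, -0.1973, 0.2206]
tool_rot: [[0.081, 0.997, 0.0], [0.997, -0.081, 0.0], [0.0, 0.0, -1.0]]
contact_force: [0.8, 0.5, 1.2]
opening: 0.0853
```

```bash
python3 -c "
from h import *;st();snap('wrist','w1')"
```

```text
3.55 tcp [ 602.3 -197.3  220.6] yaw_y -4.64 tz [ 0.  0. -1.] F [0.8 0.5 1.2] op 85.3 q [-0.16  0.58  0.59  1.62 -0.36  1.05  0.46]
```

View pics/w1.png

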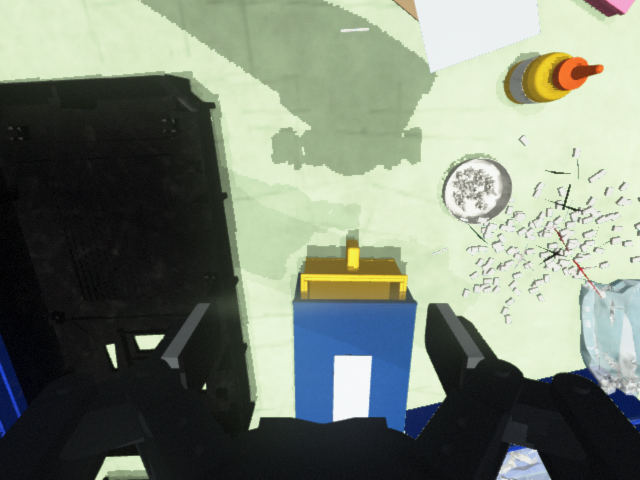

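jog_arm(motion=[{"x": 12, "y": -25, "z": -20, "rx": 0, "ry": 0, "rz": 0, "jaw": 0}, {"x": 24, "y": -50, "z": -45, "rx": 0, "ry": 0, "rz": 0, "jaw": 0}, {"x": 24, "y": -50, "z": -85, "rx": 0, "ry": 0, "rz": 0, "jaw": 0}, {"x": 24, "y": -50, "z": -120, "rx": 0, "ry": 0, "rz": 0, "jaw": 0}, {"x": 24, "y": -50, "z": -150, "rx": 0, "ry": 0, "rz": 0, "jaw": 0}, {"x": 24, "y": -50, "z": -175, "rx": 0, "ry": 0, "rz": 0, "jaw": 0}, {"x": 24, "y": -50, "z": -195, "rx": 0, "ry": 0, "rz": 0, "jaw": 0}, {"x": 24, "y": -50, "z": -208, "rx": 0, "ry": 0, "rz": 0, "jaw": 0}])

```text
time: 4.27
eef_pos: [0.6243, -0.2449, 0.0107]
tool_rot: [[0.081, 0.997, -0.003], [0.997, -0.081, 0.001], [0.001, -0.003, -1.0]]
contact_force: [-0.6, 0.1, 0.8]
opening: 0.0851
```

jog_arm(motion=[{"x": 0, "y": 0, "z": 0, "rx": 0, "ry": 0, "rz": 0, "jaw": 120}, {"x": 0, "y": 0, "z": 0, "rx": 0, "ry": 0, "rz": 0, "jaw": 255}, {"x": 0, "y": 0, "z": 0, "rx": 0, "ry": 0, "rz": 0, "jaw": 255}, {"x": 0, "y": 0, "z": 0, "rx": 0, "ry": 0, "rz": 0, "jaw": 255}, {"x": 0, "y": 0, "z": 0, "rx": 0, "ry": 0, "rz": 0, "jaw": 255}, {"x": 0, "y": 0, "z": 0, "rx": 0, "ry": 0, "rz": 0, "jaw": 255}, {"x": 0, "y": 0, "z": 0, "rx": 0, "ry": 0, "rz": 0, "jaw": 255}, {"x": 0, "y": 0, "z": 0, "rx": 0, "ry": 0, "rz": 0, "jaw": 255}], newtons=35)

```text
time: 4.93
eef_pos: [0.6262, -0.2459, 0.0144]
tool_rot: [[0.081, 0.997, 0.002], [0.997, -0.081, -0.0], [-0.0, 0.002, -1.0]]
contact_force: [-0.4, 0.6, 5.6]
opening: 0.011
```

jog_arm(motion=[{"x": 0.7, "y": 8, "z": 0, "rx": 0, "ry": 0, "rz": 0, "jaw": 255}, {"x": 2, "y": 23, "z": 0, "rx": 0, "ry": 0, "rz": 0, "jaw": 255}, {"x": 3.7, "y": 42, "z": 0, "rx": 0, "ry": 0, "rz": 0, "jaw": 255}, {"x": 5.4, "y": 62, "z": 0, "rx": 0, "ry": 0, "rz": 0, "jaw": 255}, {"x": 7.2, "y": 82, "z": 0, "rx": 0, "ry": 0, "rz": 0, "jaw": 255}, {"x": 8.9, "y": 102, "z": 0, "rx": 0, "ry": 0, "rz": 0, "jaw": 255}, {"x": 10, "y": 115, "z": 0, "rx": 0, "ry": 0, "rz": 0, "jaw": 255}, {"x": 10.5, "y": 120, "z": 0, "rx": 0, "ry": 0, "rz": 0, "jaw": 255}])

```text
time: 5.6
eef_pos: [0.636, -0.1204, 0.0125]
tool_rot: [[0.077, 0.997, -0.001], [0.997, -0.077, 0.003], [0.003, -0.002, -1.0]]
contact_force: [-0.3, 1.0, -1.6]
opening: 0.0114
```

```bash
python3 -c "
from h import *;st();snap('top','t2')"
```

```text
5.6 tcp [ 636.  -120.4   12.5] yaw_y -4.42 tz [-0.001  0.003 -1.   ] F [-0.3  1.  -1.6] op 11.4 q [-0.19  0.87  0.45  1.67 -0.53  0.73  0.45]
```

View pics/t2.png

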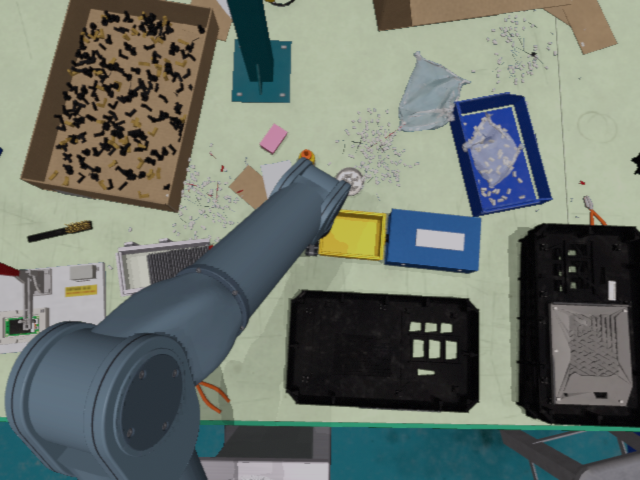

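jog_arm(motion=[{"x": 0.9, "y": 10, "z": 0, "rx": 0, "ry": 0, "rz": 0, "jaw": 255}, {"x": 2.2, "y": 25, "z": 0, "rx": 0, "ry": 0, "rz": 0, "jaw": 255}, {"x": 3.9, "y": 45, "z": 0, "rx": 0, "ry": 0, "rz": 0, "jaw": 255}, {"x": 5.6, "y": 65, "z": 0, "rx": 0, "ry": 0, "rz": 0, "jaw": 255}, {"x": 7.3, "y": 83, "z": 0, "rx": 0, "ry": 0, "rz": 0, "jaw": 255}, {"x": 8.3, "y": 95, "z": 0, "rx": 0, "ry": 0, "rz": 0, "jaw": 255}, {"x": 8.3, "y": 95, "z": -3, "rx": 0, "ry": 0, "rz": 0, "jaw": 255}, {"x": 8.3, "y": 95, "z": -5, "rx": 0, "ry": 0, "rz": 0, "jaw": 255}])

```text
time: 6.32
eef_pos: [0.6451, -0.0261, 0.0102]
tool_rot: [[0.079, 0.997, -0.0], [0.997, -0.079, 0.006], [0.006, -0.001, -1.0]]
contact_force: [-12.6, 15.4, 38.3]
opening: 0.011
```

```bash
python3 -c "
from h import *;st();snap('top','t3');snap('scene','s3')"
```

```text
6.32 tcp [645.1 -26.1  10.2] yaw_y -4.51 tz [-0.     0.006 -1.   ] F [-12.6  15.4  38.3] op 11.0 q [-0.34  0.87  0.46  1.68 -0.55  0.73  0.32]
```

View pics/t3.png

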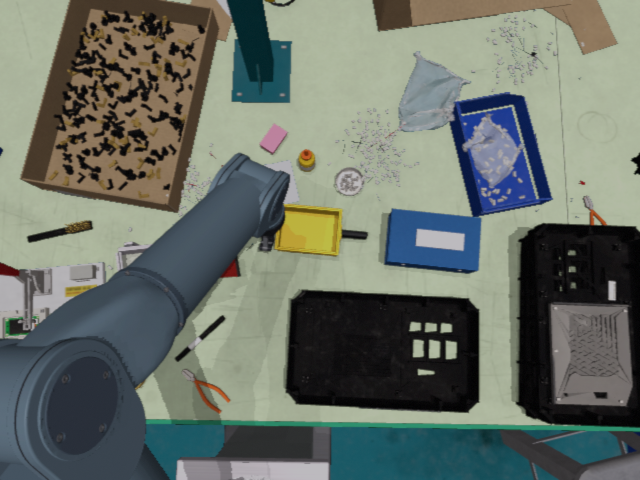

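View pics/s3.png

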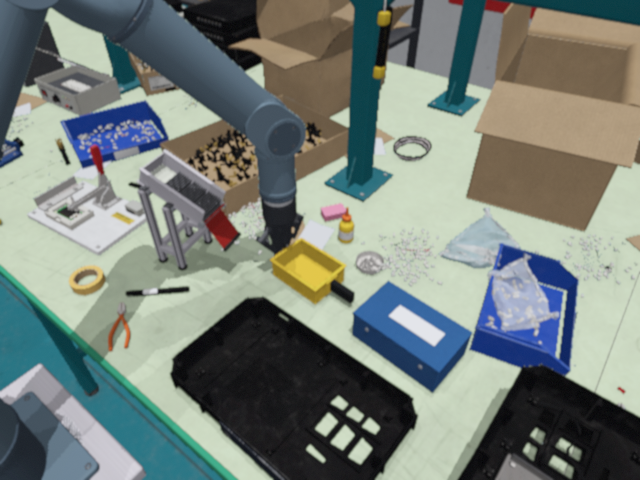

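jog_arm(motion=[{"x": 0, "y": 0, "z": 3, "rx": 0, "ry": 0, "rz": 0, "jaw": 255}, {"x": 0, "y": 0, "z": 3, "rx": 0, "ry": 0, "rz": 0, "jaw": 180}, {"x": 0, "y": 0, "z": 5, "rx": 0, "ry": 0, "rz": 0, "jaw": 100}, {"x": 0, "y": 0, "z": 5, "rx": 0, "ry": 0, "rz": 0, "jaw": 0}, {"x": 0, "y": 0, "z": 5, "rx": 0, "ry": 0, "rz": 0, "jaw": 0}, {"x": 0, "y": 0, "z": 5, "rx": 0, "ry": 0, "rz": 0, "jaw": 0}, {"x": 0, "y": 0, "z": 35, "rx": 0, "ry": 0, "rz": 0, "jaw": 0}, {"x": 0, "y": 0, "z": 75, "rx": 0, "ry": 0, "rz": 0, "jaw": 0}])

```text
time: 7.08
eef_pos: [0.6412, -0.0305, 0.0805]
tool_rot: [[0.081, 0.997, -0.008], [0.997, -0.082, -0.0], [-0.001, -0.008, -1.0]]
contact_force: [0.6, 0.2, 1.0]
opening: 0.0853
```

```bash
python3 - <<'E'
from h import *;s=st()
for c in ['top','scene']:
    d=snap(c,c+'4');P=cloud(d);b,g,r=[d['img'][...,k].astype(int) for k in range(3)]
    x,y,z=P[...,0],P[...,1],P[...,2]
    m=(z>.045)&(z<.056)&(x>.55)&(x<.74)&(y>-.22)&(y<.0)&(r-b>60); X=P[m]
    q=cv2.minAreaRect((X[:,:2]*1000).astype(np.float32)); print(c,'rim',np.round(q[0],1),np.round(q[1],1),round(q[2],2))
    m=(z>.03)&(z<.05)&(x>.55)&(x<.72)&(y>-.27)&(y<-.17)&(r<60); X=P[m]; print('handle',len(X),np.percentile(X,[2,50,98],axis=0).round(4).tolist())
    q=cv2.minAreaRect((X[:,:2]*1000).astype(np.float32)); print(np.round(q[0],1),np.round(q[1],1),round(q[2],2))
    for n in ['tray_handle','tray_tab']:
        for e in arm.boxes_of(c,n)[:2]: print(n,np.round(e['centre']),round(e['confidence'],2),pw(d,*e['centre']).round(3))
E
```

```text
7.08 tcp [641.2 -30.5  80.5] yaw_y -4.68 tz [-0.008 -0.    -1.   ] F [0.6 0.2 1. ] op 85.3 q [-0.37  0.77  0.52  1.67 -0.49  0.84  0.28]
top rim [ 635.7 -115.7] [139.7 102.4] 85.55
handle 157 [[0.619, -0.2396, 0.0318], [0.6252, -0.2155, 0.0432], [0.6335, -0.1895, 0.0466]]
[ 626.6 -214.7] [53.5 13.6] 85.09
tray_handle [314. 233.] 0.87 [ 0.635 -0.121  0.003]
tray_tab [313. 232.] 0.84 [ 0.637 -0.119  0.002]
scene rim [ 636.5 -114.3] [142.  103.7] 86.09
handle 181 [[0.6194, -0.2415, 0.0305], [0.6235, -0.2157, 0.0413], [0.6317, -0.1881, 0.0453]]
[ 625.4 -213.7] [56.8 12.3] 84.04
tray_handle [314. 273.] 0.74 [ 0.656 -0.112  0.003]
tray_tab [312. 274.] 0.78 [ 0.651 -0.11   0.003]
```

View pics/top4.png

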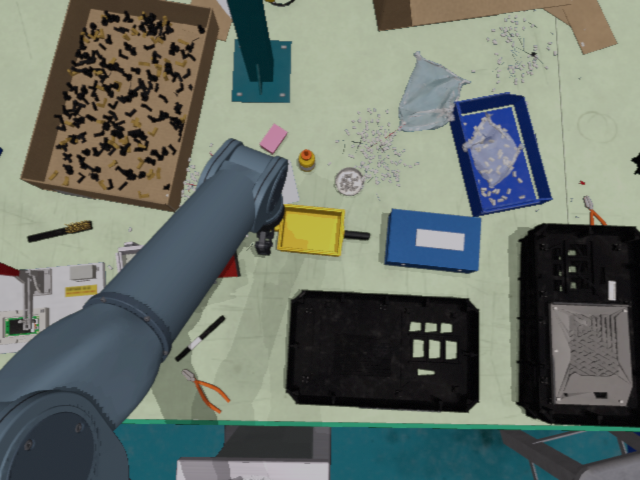

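jog_arm(motion=[{"x": -2, "y": -25, "z": 15, "rx": 0, "ry": 0, "rz": 0, "jaw": 0}, {"x": -5, "y": -62, "z": 20, "rx": 0, "ry": 0, "rz": 0, "jaw": 0}, {"x": -8, "y": -100, "z": 20, "rx": 0, "ry": 0, "rz": 0, "jaw": 0}, {"x": -11, "y": -138, "z": 20, "rx": 0, "ry": 0, "rz": 0, "jaw": 0}, {"x": -13, "y": -170, "z": 15, "rx": 0, "ry": 0, "rz": 0, "jaw": 0}, {"x": -14, "y": -182, "z": 0, "rx": 0, "ry": 0, "rz": 0, "jaw": 0}, {"x": -14, "y": -182, "z": -20, "rx": 0, "ry": 0, "rz": 0, "jaw": 0}, {"x": -14, "y": -182, "z": -20, "rx": 0, "ry": 0, "rz": 0, "jaw": 0}])

```text
time: 8.05
eef_pos: [0.6264, -0.213, 0.0584]
tool_rot: [[0.084, 0.996, -0.008], [0.996, -0.084, 0.002], [0.001, -0.008, -1.0]]
contact_force: [-1.6, 2.3, -0.4]
opening: 0.0854
```

```bash
python3 -c "
from h import *;st();snap('wrist','w5')"
```

```text
8.05 tcp [ 626.4 -213.    58.4] yaw_y -4.81 tz [-0.008  0.002 -1.   ] F [-1.6  2.3 -0.4] op 85.4 q [-0.07  0.83  0.5   1.62 -0.5   0.83  0.56]
```

View pics/w5.png

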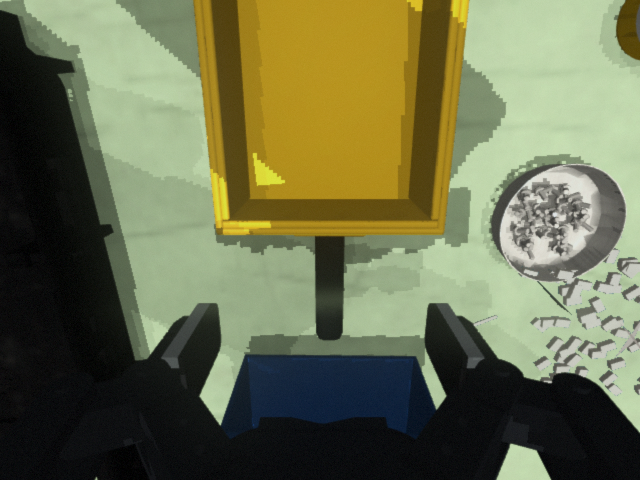

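jog_arm(motion=[{"x": 0, "y": 0, "z": -20, "rx": 0, "ry": 0, "rz": 0, "jaw": 0}, {"x": 0, "y": 0, "z": -36, "rx": 0, "ry": 0, "rz": 0, "jaw": 0}, {"x": 0, "y": 0, "z": -46, "rx": 0, "ry": 0, "rz": 0, "jaw": 0}, {"x": 0, "y": 0, "z": -46, "rx": 0, "ry": 0, "rz": 0, "jaw": 120}, {"x": 0, "y": 0, "z": -46, "rx": 0, "ry": 0, "rz": 0, "jaw": 255}, {"x": 0, "y": 0, "z": -46, "rx": 0, "ry": 0, "rz": 0, "jaw": 255}, {"x": 0, "y": 0, "z": -46, "rx": 0, "ry": 0, "rz": 0, "jaw": 255}, {"x": 0, "y": 0, "z": -46, "rx": 0, "ry": 0, "rz": 0, "jaw": 255}], newtons=45)

```text
time: 8.77
eef_pos: [0.6309, -0.213, 0.0182]
tool_rot: [[0.081, 0.997, 0.001], [0.997, -0.081, -0.0], [-0.0, 0.001, -1.0]]
contact_force: [0.5, 0.7, -0.0]
opening: 0.0254
```

jog_arm(motion=[{"x": 0, "y": 0, "z": 0, "rx": 0, "ry": 0, "rz": 0, "jaw": 255}, {"x": 0, "y": 0, "z": 0, "rx": 0, "ry": 0, "rz": 0, "jaw": 255}, {"x": 0, "y": 0, "z": 0, "rx": 0, "ry": 0, "rz": 0, "jaw": 255}])

```text
time: 9.02
eef_pos: [0.6307, -0.2129, 0.018]
tool_rot: [[0.081, 0.997, 0.001], [0.997, -0.081, -0.0], [-0.0, 0.001, -1.0]]
contact_force: [-1.0, -0.9, 5.1]
opening: 0.0131
```

jog_arm(motion=[{"x": 0, "y": 0, "z": 0, "rx": 0, "ry": 0, "rz": 0, "jaw": 180}, {"x": 0, "y": 0, "z": 0, "rx": 0, "ry": 0, "rz": 0, "jaw": 160}, {"x": -2, "y": 0, "z": -7, "rx": 0, "ry": 0, "rz": 0, "jaw": 160}, {"x": -2, "y": 0, "z": -7, "rx": 0, "ry": 0, "rz": 0, "jaw": 255}, {"x": -2, "y": 0, "z": -7, "rx": 0, "ry": 0, "rz": 0, "jaw": 255}, {"x": -2, "y": 0, "z": -7, "rx": 0, "ry": 0, "rz": 0, "jaw": 255}, {"x": -2, "y": 0, "z": -7, "rx": 0, "ry": 0, "rz": 0, "jaw": 255}, {"x": -2, "y": 0, "z": -7, "rx": 0, "ry": 0, "rz": 0, "jaw": 255}], newtons=50)

```text
time: 9.68
eef_pos: [0.6282, -0.2128, 0.0102]
tool_rot: [[0.081, 0.997, -0.0], [0.997, -0.081, -0.0], [-0.0, -0.0, -1.0]]
contact_force: [-0.2, -0.1, -0.8]
opening: 0.013
```

```bash
python3 -c "
from h import *;st()"
```

```text
9.68 tcp [ 628.2 -212.8   10.2] yaw_y -4.67 tz [-0. -0. -1.] F [-0.2 -0.1 -0.8] op 13.0 q [-0.05  0.89  0.46  1.63 -0.53  0.75  0.58]
```

jog_arm(motion=[{"x": 0, "y": 0, "z": 10, "rx": 0, "ry": 0, "rz": 0, "jaw": 255}, {"x": 0, "y": 0, "z": 25, "rx": 0, "ry": 0, "rz": 0, "jaw": 255}, {"x": 0, "y": 0, "z": 45, "rx": 0, "ry": 0, "rz": 0, "jaw": 255}, {"x": -7, "y": 10, "z": 62, "rx": 0, "ry": 0, "rz": 0.7, "jaw": 255}, {"x": -14, "y": 22, "z": 72, "rx": 0, "ry": 0, "rz": 1.4, "jaw": 255}, {"x": -21, "y": 35, "z": 75, "rx": 0, "ry": 0, "rz": 2.1, "jaw": 255}, {"x": -28, "y": 45, "z": 75, "rx": 0, "ry": 0, "rz": 2.85, "jaw": 255}, {"x": -28, "y": 45, "z": 75, "rx": 0, "ry": 0, "rz": 2.85, "jaw": 255}])

```text
time: 10.35
eef_pos: [0.6001, -0.1653, 0.0871]
tool_rot: [[-0.22, 0.975, 0.001], [0.975, 0.22, 0.002], [0.002, 0.001, -1.0]]
contact_force: [-0.3, 1.3, -1.2]
opening: 0.0133
```

```bash
cat > m.py <<'E'
from h import *
import sys
tag=sys.argv[1]
st(); C=np.array([-.216,.976]); L=np.array([.548,.081])
for c in ['top','scene']:
    d=snap(c,c+tag);P=cloud(d);b,g,r=[d['img'][...,k].astype(int) for k in range(3)]
    x,y,z=P[...,0],P[...,1],P[...,2]
    m=(r-b>60)&(g>.55*r)&(z>.108)&(z<.14)&(x>.48)&(x<.72)&(y<.15)&(y>-.2)
    X=P[m]
    if len(X)>50:
        q=cv2.minAreaRect((X[:,:2]*1000).astype(np.float32)); print(c,'rim',np.round(q[0],1),np.round(q[1],1),round(q[2],2))
        pl=np.linalg.lstsq(np.c_[X[:,:2]-X[:,:2].mean(0),np.ones(len(X))],X[:,2],rcond=None)[0];print('  slope',pl.round(4))
        D=np.array(q[0])/1000-L; print('  lipframe x,y',round(D@C*1000,1),round((D@np.array([-C[1],C[0]]))*1000,1))
    m=(r>110)&(r-b>60)&(g<r*0.5)&(x>.5)&(x<.6)&(y>0.02)&(y<.12)&(z>.06)
    X=P[cv2.erode(m.astype(np.uint8),np.ones((3,3)))>0]
    if len(X)>20: q=X.mean(0);pl=np.linalg.lstsq(np.c_[X[:,:2],np.ones(len(X))],X[:,2],rcond=None)[0];print(c,'plate',q.round(4),pl.round(3),np.degrees(np.arctan2(pl[0],pl[1])).round(1),len(X))
im=[cv2.imread(f'pics/{c}{tag}.png') for c in('top','scene')]
cv2.imwrite(f'pics/b{tag}.png',np.hstack([cv2.resize(im[0][150:330,180:480],(400,240)),cv2.resize(im[1][130:340,110:385],(400,305))[:240]]) )
E
python3 m.py 6
```

```text
10.35 tcp [ 600.1 -165.3   87.1] yaw_y 12.72 tz [ 0.001  0.002 -1.   ] F [-0.3  1.3 -1.2] op 13.3 q [-0.11  0.71  0.45  1.73 -0.41  0.79  0.75]
top rim [585.5  -6.1] [ 56.7 142.4] 25.93
  slope [0.1315 0.0229 0.1231]
  lipframe x,y -93.1 -17.8
top plate [0.5543 0.0524 0.1183] [-0.564  2.674  0.291] -11.9 102
scene rim [571.1 -37.5] [103.8 209.1] 11.66
  slope [-0.0015  0.0008  0.1202]
  lipframe x,y -120.6 3.0
scene plate [0.5542 0.0563 0.1131] [-0.285  1.362  0.195] -11.8 343
```

View pics/top6.png

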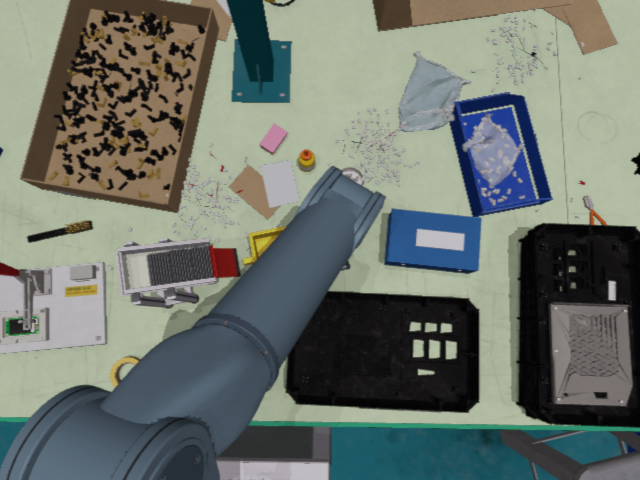

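View pics/scene6.png

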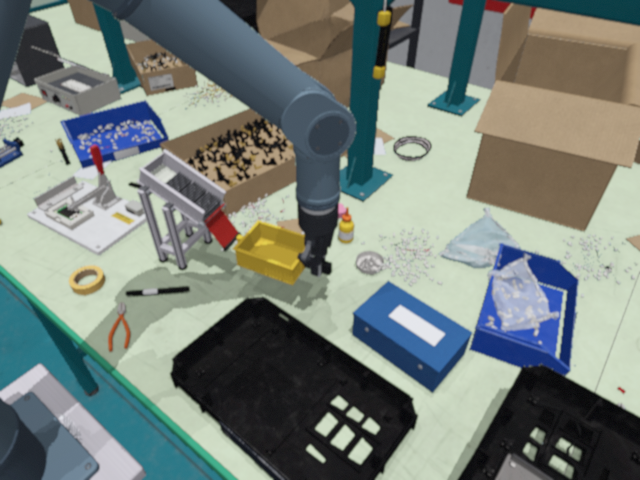

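```bash
cat > m2.py <<'E'
from h import *
import sys
C=np.array([-.216,.976]); L=np.array([.548,.081])
d=arm.get_image('scene');P=cloud(d);b,g,r=[d['img'][...,k].astype(int) for k in range(3)]
x,y,z=P[...,0],P[...,1],P[...,2]
m=(r-b>60)&(g>.55*r)&(x>.42)&(x<.72)&(y<.15)&(y>-.2)&(z>.03)
n,l,s,_=cv2.connectedComponentsWithStats(m.astype(np.uint8)); k=1+np.argmax(s[1:,4]); m=l==k
X=P[m];D=X[:,:2]-L; u=D@C; v=D@np.array([-C[1],C[0]])
print('u',np.percentile(u,[1,5,95,99]).round(3),'v',np.percentile(v,[1,5,95,99]).round(3))
zt=np.percentile(X[:,2],98);print('ztop',zt, 'z1',np.percentile(X[:,2],1))
# rim height along u
for a in np.arange(u.min(),u.max(),.02):
    s=(u>=a)&(u<a+.02); print(round(a,3),s.sum(),'zmax',np.percentile(X[s,2],97).round(4),'v',np.percentile(v[s],[3,97]).round(3))
E
python3 m2.py
```

```text
u [-0.224 -0.22  -0.092 -0.075] v [-0.046 -0.044  0.051  0.054]
ztop 0.12801513066808834 z1 0.07857742480935141
-0.244 25 zmax 0.1868 v [0.009 0.065]
-0.224 293 zmax 0.1279 v [0.018 0.053]
-0.204 337 zmax 0.128 v [-0.044  0.053]
-0.184 458 zmax 0.1276 v [-0.044  0.052]
-0.164 445 zmax 0.1273 v [-0.045  0.052]
-0.144 433 zmax 0.1274 v [-0.045  0.052]
-0.124 426 zmax 0.1273 v [-0.045  0.052]
-0.104 662 zmax 0.1275 v [-0.044  0.051]
-0.084 27 zmax 0.1153 v [-0.003  0.008]
-0.064 6 zmax 0.1107 v [-0.026  0.004]
```

jog_arm(motion=[{"x": 0, "y": 10, "z": -2, "rx": 0, "ry": 0, "rz": 0, "jaw": 255}, {"x": -3, "y": 24, "z": -2, "rx": 0, "ry": 0, "rz": 0, "jaw": 255}, {"x": -7.5, "y": 44, "z": -2, "rx": 0, "ry": 0, "rz": 0, "jaw": 255}, {"x": -12.5, "y": 66, "z": -2, "rx": 0, "ry": 0, "rz": 0, "jaw": 255}, {"x": -16.5, "y": 84, "z": -2, "rx": 0, "ry": 0, "rz": 0, "jaw": 255}, {"x": -18, "y": 91, "z": -2, "rx": 0, "ry": 0, "rz": 0, "jaw": 255}, {"x": -18, "y": 91, "z": -2, "rx": 0, "ry": 0, "rz": 0, "jaw": 255}, {"x": -18, "y": 91, "z": -2, "rx": 0, "ry": 0, "rz": 0, "jaw": 255}])

```text
time: 11.17
eef_pos: [0.5821, -0.0769, 0.083]
tool_rot: [[-0.216, 0.976, -0.001], [0.976, 0.216, -0.001], [-0.001, -0.001, -1.0]]
contact_force: [1.7, -7.2, -4.0]
opening: 0.0134
```

```bash
python3 m.py 7; python3 m2.py
```

```text
11.17 tcp [582.1 -76.9  83. ] yaw_y 12.45 tz [-0.001 -0.001 -1.   ] F [ 1.7 -7.2 -4. ] op 13.4 q [-0.27  0.67  0.45  1.83 -0.41  0.74  0.62]
scene rim [560.7   9.7] [103.6 160.6] 11.31
  slope [ 0.0053 -0.0352  0.1144]
  lipframe x,y -72.3 3.0
scene plate [0.5525 0.0696 0.1429] [-0.03   0.096  0.153] -17.2 69
u [-0.135 -0.13   0.001  0.024] v [-0.048 -0.044  0.051  0.053]
ztop 0.12104677555656151 z1 0.06553540291818057
-0.155 24 zmax 0.1766 v [0.007 0.057]
-0.135 317 zmax 0.1211 v [0.017 0.051]
-0.115 162 zmax 0.1192 v [-0.041  0.052]
-0.095 220 zmax 0.1176 v [-0.045  0.052]
-0.075 244 zmax 0.116 v [-0.046  0.052]
-0.055 257 zmax 0.1141 v [-0.045  0.052]
-0.035 233 zmax 0.1403 v [-0.046  0.051]
-0.015 344 zmax 0.1111 v [-0.045  0.051]
0.005 24 zmax 0.1094 v [-0.002  0.046]
0.025 16 zmax 0.0941 v [-0.018  0.024]
```

View pics/scene7.png

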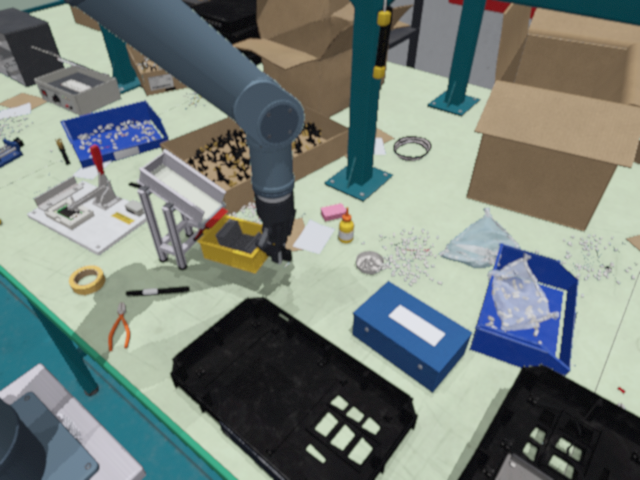

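View pics/top7.png

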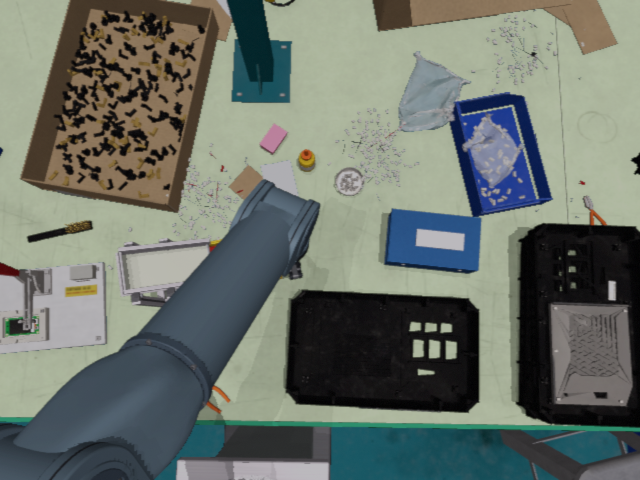

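jog_arm(motion=[{"x": 0, "y": 0, "z": 0, "rx": 0, "ry": 0, "rz": 0, "jaw": 255}, {"x": 0, "y": 0, "z": 0, "rx": 0.4, "ry": 0.09, "rz": 0, "jaw": 255}, {"x": 0, "y": 0, "z": 0, "rx": 0.8, "ry": 0.18, "rz": 0, "jaw": 255}, {"x": 0, "y": 0, "z": 0, "rx": 0.8, "ry": 0.18, "rz": 0, "jaw": 255}], newtons=80)

```text
time: 11.65
eef_pos: [0.5825, -0.0801, 0.0835]
tool_rot: [[-0.211, 0.977, -0.018], [0.974, 0.211, 0.083], [0.085, 0.0, -0.996]]
contact_force: [-0.2, -3.2, -3.7]
opening: 0.0129
```

```bash
python3 m.py 8; python3 m2.py; python3 -c "
import cv2
im=cv2.imread('pics/scene8.png');cv2.imwrite('pics/c8.png',cv2.resize(im[140:290,120:320],(800,600),interpolation=cv2.INTER_CUBIC))"
```

```text
11.65 tcp [582.5 -80.1  83.5] yaw_y 12.2 tz [-0.018  0.083 -0.996] F [-0.2 -3.2 -3.7] op 12.9 q [-0.18  0.68  0.4   1.8  -0.46  0.79  0.7 ]
top rim [600.6  48.6] [11.  79.1] 16.99
  slope [0.7559 0.1666 0.1216]
  lipframe x,y -42.9 -44.4
top plate [0.5581 0.0693 0.1417] [-0.075  0.418  0.155] -10.2 112
scene rim [561.2  13.4] [105.2 179.1] 11.48
  slope [-0.0069 -0.0041  0.118 ]
  lipframe x,y -68.8 1.7
scene plate [0.5528 0.0692 0.1416] [-0.071  0.297  0.16 ] -13.4 76
u [-0.135 -0.131 -0.002  0.001] v [-0.048 -0.045  0.051  0.052]
ztop 0.12507132692788914 z1 0.07634002325673436
-0.165 4 zmax 0.2091 v [0.037 0.061]
-0.145 243 zmax 0.125 v [0.013 0.051]
-0.125 166 zmax 0.1246 v [-0.042  0.052]
-0.105 222 zmax 0.1245 v [-0.047  0.051]
-0.085 254 zmax 0.1246 v [-0.046  0.051]
-0.065 250 zmax 0.1242 v [-0.047  0.051]
-0.045 272 zmax 0.1248 v [-0.045  0.051]
-0.025 259 zmax 0.1257 v [-0.046  0.051]
-0.005 250 zmax 0.1242 v [-0.043  0.049]
0.015 9 zmax 0.1108 v [0.003 0.007]Traceback (most recent call last):
  File "m2.py", line 13, in <module>
    s=(u>=a)&(u<a+.02); print(round(a,3),s.sum(),'zmax',np.percentile(X[s,2],97).round(4),'v',np.percentile(v[s],[3,97]).round(3))
                                                        ~~~~~~~~~~~~~^^^^^^^^^^^
    return _quantile_unchecked(
        a, q, axis, out, overwrite_input, method, keepdims, weights)
    return _ureduce(a,
                    func=_quantile_ureduce_func,
    ...<5 lines>...
                    overwrite_input=overwrite_input,
                    method=method)
    r = func(a, **kwargs)
    result = _quantile(arr,
                       quantiles=q,
    ...<2 lines>...
                       out=out,
                       weights=wgt)
    slices_having_nans = np.isnan(arr[-1, ...])
                                  ~~~^^^^^^^^^
IndexError: index -1 is out of bounds for axis 0 with size 0
```

View pics/c8.png

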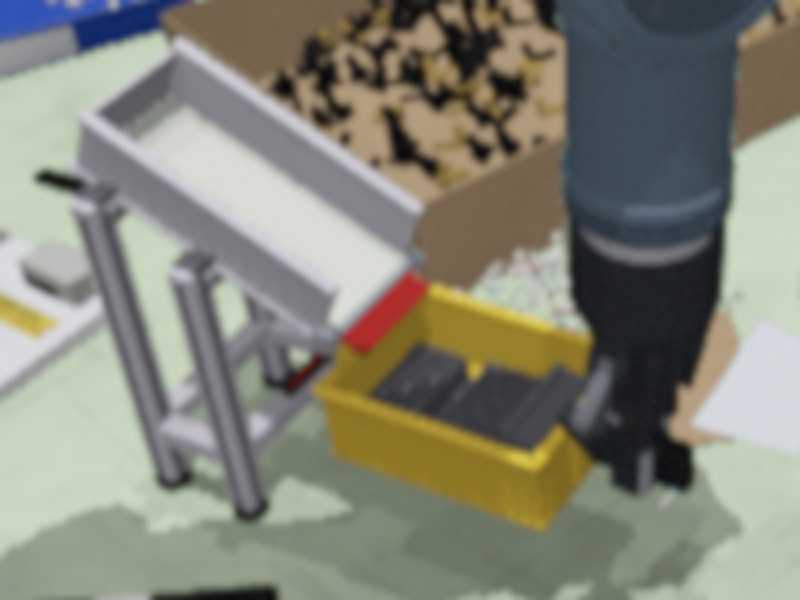

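jog_arm(motion=[{"x": 1, "y": -5, "z": 0, "rx": 0, "ry": 0, "rz": 0, "jaw": 255}, {"x": 3.2, "y": -15, "z": 0, "rx": 0, "ry": 0, "rz": 0, "jaw": 255}, {"x": 6.5, "y": -30, "z": 0, "rx": 0, "ry": 0, "rz": 0, "jaw": 255}, {"x": 10, "y": -46, "z": 0, "rx": 0, "ry": 0, "rz": 0, "jaw": 255}, {"x": 13.5, "y": -62, "z": 0, "rx": 0, "ry": 0, "rz": 0, "jaw": 255}, {"x": 17, "y": -78, "z": 0, "rx": 0, "ry": 0, "rz": 0, "jaw": 255}, {"x": 20, "y": -92, "z": 0, "rx": 0, "ry": 0, "rz": 0, "jaw": 255}, {"x": 21.5, "y": -98, "z": 0, "rx": 0, "ry": 0, "rz": 0, "jaw": 255}])

```text
time: 12.47
eef_pos: [0.6039, -0.1776, 0.0835]
tool_rot: [[-0.213, 0.977, -0.018], [0.974, 0.213, 0.082], [0.084, -0.0, -0.996]]
contact_force: [0.4, -1.1, -2.9]
opening: 0.013
```

```bash
python3 m.py 9; python3 m2.py 2>/dev/null; python3 - <<'E'
from h import *
d=dict(np.load('top0.npz'));P=cloud(d)
x,y,z=P[...,0],P[...,1],P[...,2]
for xa in np.arange(.48,.28,-.02):
    print(round(xa,2),[ (lambda q: f'{np.percentile(q,95)*1000:.0f}' if len(q) else '-')(z[(abs(x-xa)<.01)&(abs(y-ya)<.01)]) for ya in np.arange(-.08,-.47,-.02)])
E
```

```text
12.47 tcp [ 603.9 -177.6   83.5] yaw_y 12.32 tz [-0.018  0.082 -0.996] F [ 0.4 -1.1 -2.9] op 13.0 q [-0.02  0.74  0.41  1.67 -0.46  0.87  0.82]
top rim [579.4 -40.1] [ 94.  201.4] 24.6
  slope [ 0.0171 -0.0111  0.1217]
  lipframe x,y -125.0 -4.5
top plate [0.5481 0.0687 0.1582] [ 0.173 -0.906  0.126] 169.2 67
scene rim [573.3 -43.5] [104.1 220.8] 12.37
  slope [-3.60e-03 -1.00e-04  1.19e-01]
  lipframe x,y -126.9 2.2
scene plate [0.553  0.0558 0.1128] [-0.293  1.347  0.2  ] -12.3 369
u [-0.235 -0.231 -0.102 -0.084] v [-0.047 -0.044  0.051  0.053]
ztop 0.1263682627495675 z1 0.07700307801010987
-0.259 6 zmax 0.1843 v [0.02  0.065]
-0.239 336 zmax 0.1252 v [-0.019  0.052]
-0.219 278 zmax 0.1253 v [-0.044  0.052]
-0.199 254 zmax 0.1253 v [-0.045  0.052]
-0.179 290 zmax 0.1251 v [-0.046  0.051]
-0.159 281 zmax 0.1257 v [-0.046  0.052]
-0.139 299 zmax 0.1261 v [-0.047  0.051]
-0.119 504 zmax 0.1266 v [-0.044  0.051]
-0.099 47 zmax 0.1265 v [-0.043  0.036]
-0.079 7 zmax 0.1132 v [-0.001  0.007]
0.48 ['52', '51', '6', '8', '18', '52', '8', '8', '8', '10', '52', '11', '10', '11', '51', '17', 
[... 349 characters left out ...]
 '14', '14', '50']
0.4 ['52', '10', '9', '9', '9', '7', '8', '8', '9', '9', '10', '9', '9', '8', '8', '11', '10', '7', '10', '51']
0.38 ['53', '8', '9', '8', '10', '8', '8', '8', '9', '10', '10', '9', '10', '8', '7', '9', '8', '4', '40', '52']
0.36 ['51', '8', '10', '9', '10', '8', '9', '8', '10', '9', '9', '10', '10', '15', '14', '15', '14', '14', '13', '54']
0.34 ['51', '7', '10', '8', '9', '9', '8', '8', '9', '8', '9', '8', '8', '7', '7', '9', '10', '11', '8', '51']
0.32 ['51', '18', '16', '9', '8', '8', '8', '9', '9', '9', '10', '8', '10', '10', '9', '9', '10', '9', '7', '52']
0.3 ['51', '51', '7', '7', '26', '8', '8', '8', '8', '9', '8', '17', '15', '9', '8', '8', '9', '19', '15', '53']
```

View pics/scene9.png

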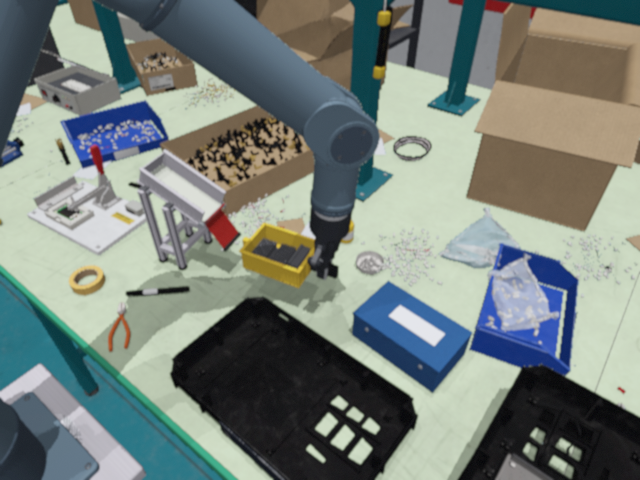

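jog_arm(motion=[{"x": -3, "y": -2, "z": 10, "rx": 0, "ry": 0, "rz": 0, "jaw": 255}, {"x": -10, "y": -5, "z": 25, "rx": 0, "ry": 0, "rz": -0.2, "jaw": 255}, {"x": -24, "y": -12, "z": 35, "rx": 0, "ry": 0, "rz": -0.5, "jaw": 255}, {"x": -42, "y": -21, "z": 40, "rx": 0, "ry": 0, "rz": -0.8, "jaw": 255}, {"x": -62, "y": -31, "z": 40, "rx": 0, "ry": 0, "rz": -1.1, "jaw": 255}, {"x": -82, "y": -41, "z": 40, "rx": 0, "ry": 0, "rz": -1.4, "jaw": 255}, {"x": -102, "y": -51, "z": 40, "rx": 0, "ry": 0, "rz": -1.7, "jaw": 255}, {"x": -122, "y": -61, "z": 40, "rx": 0, "ry": 0, "rz": -2, "jaw": 255}])

```text
time: 13.28
eef_pos: [0.481, -0.2347, 0.1241]
tool_rot: [[-0.008, 1.0, -0.0], [0.996, 0.008, 0.087], [0.087, 0.0, -0.996]]
contact_force: [-0.2, -0.4, -2.8]
opening: 0.013
```

jog_arm(motion=[{"x": -20, "y": -10, "z": 0, "rx": 0, "ry": 0, "rz": -0.2, "jaw": 255}, {"x": -40, "y": -20, "z": 0, "rx": 0, "ry": 0, "rz": -0.38, "jaw": 255}, {"x": -60, "y": -30, "z": 0, "rx": 0, "ry": 0, "rz": -0.38, "jaw": 255}, {"x": -78, "y": -39, "z": 0, "rx": 0, "ry": 0, "rz": -0.38, "jaw": 255}, {"x": -92, "y": -46, "z": 0, "rx": 0, "ry": 0, "rz": -0.38, "jaw": 255}, {"x": -100, "y": -49, "z": 0, "rx": 0, "ry": 0, "rz": -0.38, "jaw": 255}, {"x": -100, "y": -49, "z": 0, "rx": 0, "ry": 0, "rz": -0.38, "jaw": 255}, {"x": -100, "y": -49, "z": 0, "rx": 0, "ry": 0, "rz": -0.38, "jaw": 255}])

```text
time: 13.95
eef_pos: [0.3826, -0.284, 0.1237]
tool_rot: [[0.031, 0.999, 0.004], [0.996, -0.032, 0.086], [0.086, 0.001, -0.996]]
contact_force: [1.1, -0.8, -2.6]
opening: 0.0126
```

```bash
cat > m3.py <<'E'
from h import *
import sys
tag=sys.argv[1];st()
for c in ['scene','top']:
    d=snap(c,c+tag);P=cloud(d);b,g,r=[d['img'][...,k].astype(int) for k in range(3)]
    x,y,z=P[...,0],P[...,1],P[...,2]
    m=(r-b>60)&(g>.55*r)&(x>.3)&(x<.48)&(y<-.07)&(y>-.3)
    n,l,s,_=cv2.connectedComponentsWithStats(m.astype(np.uint8)); k=1+np.argmax(s[1:,4]); m=l==k
    X=P[m]
    zt=np.percentile(X[:,2],95);R=X[X[:,2]>zt-.006]
    q=cv2.minAreaRect((R[:,:2]*1000).astype(np.float32)); pl=np.linalg.lstsq(np.c_[R[:,:2]-R[:,:2].mean(0),np.ones(len(R))],R[:,2],rcond=None)[0]
    print(c,len(R),'ztop',zt.round(4),'rim',np.round(q[0],1),np.round(q[1],1),round(q[2],2),'slope',pl.round(4),np.percentile(X,[1,99],axis=0).round(3).tolist())
E
python3 m3.py 10
```

```text
13.95 tcp [ 382.6 -284.   123.7] yaw_y -1.81 tz [ 0.004  0.086 -0.996] F [ 1.1 -0.8 -2.6] op 12.6 q [ 0.18  0.48  0.52  2.05 -0.45  0.77  0.97]
scene 760 ztop 0.1668 rim [ 379.7 -205.7] [186.3 104.7] 83.56 slope [ 0.0425 -0.1624  0.1679] [[0.333, -0.253, 0.114], [0.435, -0.101, 0.168]]
top 931 ztop 0.1674 rim [ 387.7 -188.8] [139.2 108.7] 88.25 slope [0.4046 0.2233 0.1767] [[0.333, -0.276, 0.006], [0.435, -0.104, 0.169]]
```

View pics/scene10.png

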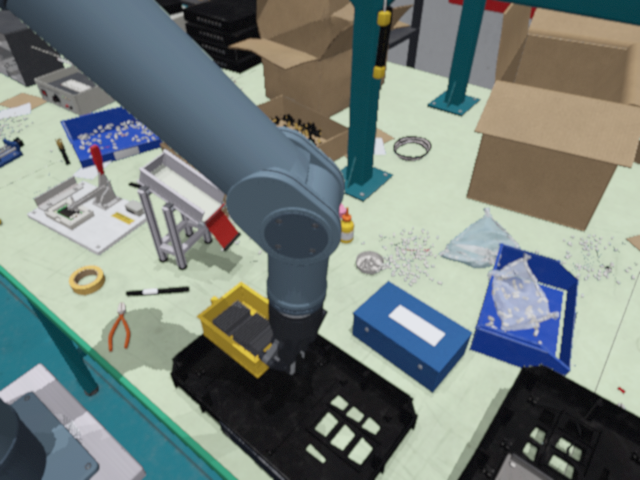

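View pics/top10.png

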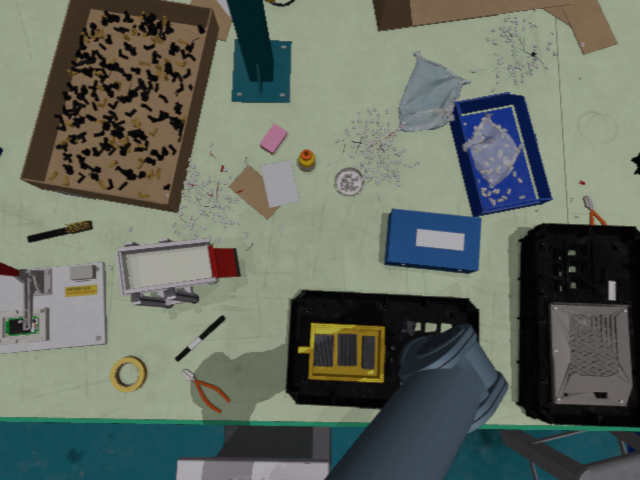

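jog_arm(motion=[{"x": 0, "y": 0, "z": -10, "rx": 0, "ry": 0, "rz": 0, "jaw": 255}, {"x": 0, "y": 0, "z": -28, "rx": 0, "ry": 0, "rz": 0, "jaw": 255}, {"x": 0, "y": 0, "z": -50, "rx": 0, "ry": 0, "rz": 0, "jaw": 255}, {"x": 0, "y": 0, "z": -70, "rx": 0, "ry": 0, "rz": 0, "jaw": 255}, {"x": 0, "y": 0, "z": -86, "rx": 0, "ry": 0, "rz": 0, "jaw": 255}, {"x": 0, "y": 0, "z": -97, "rx": 0, "ry": 0, "rz": 0, "jaw": 255}, {"x": 0, "y": 0, "z": -102, "rx": 0, "ry": 0, "rz": 0, "jaw": 255}, {"x": 0, "y": 0, "z": -102, "rx": 0, "ry": 0, "rz": 0, "jaw": 255}])

```text
time: 14.72
eef_pos: [0.3815, -0.2842, 0.0202]
tool_rot: [[0.032, 0.999, 0.001], [0.996, -0.032, 0.087], [0.087, -0.002, -0.996]]
contact_force: [0.0, 0.2, -2.1]
opening: 0.0128
```

```bash
python3 m3.py 11
```

```text
14.72 tcp [ 381.5 -284.2   20.2] yaw_y -1.82 tz [ 0.001  0.087 -0.996] F [ 0.   0.2 -2.1] op 12.8 q [ 0.3   0.67  0.38  2.08 -0.6   0.56  1.1 ]
scene 730 ztop 0.0633 rim [ 379.4 -202.1] [174.6 106.8] 83.86 slope [-0.0071 -0.0162  0.0621] [[0.332, -0.254, 0.003], [0.467, -0.081, 0.065]]
top 736 ztop 0.0651 rim [ 386.8 -189.7] [139.5 109.2] 87.59 slope [0.3134 0.1757 0.0716] [[0.332, -0.263, 0.006], [0.434, -0.108, 0.067]]
```

View pics/scene11.png

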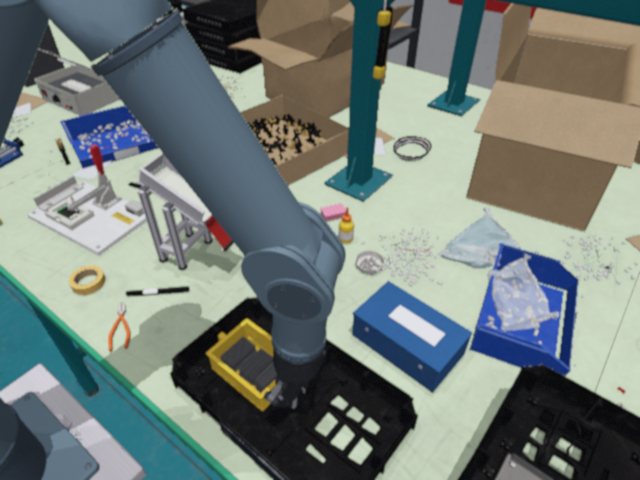

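Underside about 13 mm up; lower gently, checking force.

jog_arm(motion=[{"x": 0, "y": 0, "z": -3, "rx": 0, "ry": 0, "rz": 0, "jaw": 255}, {"x": 0, "y": 0, "z": -6, "rx": 0, "ry": 0, "rz": 0, "jaw": 255}, {"x": 0, "y": 0, "z": -7, "rx": 0, "ry": 0, "rz": 0, "jaw": 255}, {"x": 0, "y": 0, "z": -7, "rx": 0, "ry": 0, "rz": 0, "jaw": 255}])

```text
time: 15.15
eef_pos: [0.3818, -0.2847, 0.0143]
tool_rot: [[0.032, 0.999, 0.003], [0.996, -0.032, 0.086], [0.086, -0.0, -0.996]]
contact_force: [-0.2, 1.2, -3.2]
opening: 0.0133
```

jog_arm(motion=[{"x": 0, "y": 0, "z": -1, "rx": 0, "ry": 0, "rz": 0, "jaw": 255}, {"x": 0, "y": 0, "z": -1.5, "rx": 0, "ry": 0, "rz": 0, "jaw": 255}, {"x": 0, "y": 0, "z": -1.5, "rx": 0, "ry": 0, "rz": 0, "jaw": 255}])

```text
time: 15.4
eef_pos: [0.3818, -0.2847, 0.0128]
tool_rot: [[0.032, 0.999, 0.002], [0.996, -0.032, 0.086], [0.086, -0.0, -0.996]]
contact_force: [-1.0, 0.8, -3.1]
opening: 0.0134
```

jog_arm(motion=[{"x": 0, "y": 0, "z": -0.8, "rx": 0, "ry": 0, "rz": 0, "jaw": 255}, {"x": 0, "y": 0, "z": -1.2, "rx": 0, "ry": 0, "rz": 0, "jaw": 255}, {"x": 0, "y": 0, "z": -1.2, "rx": 0, "ry": 0, "rz": 0, "jaw": 255}])

```text
time: 15.65
eef_pos: [0.3819, -0.2849, 0.0119]
tool_rot: [[0.032, 0.999, 0.003], [0.996, -0.033, 0.086], [0.086, -0.0, -0.996]]
contact_force: [-1.4, -0.6, 2.1]
opening: 0.0127
```

```bash
python3 m3.py 12;python3 -c "
import cv2
im=cv2.imread('pics/scene12.png');cv2.imwrite('pics/c12.png',cv2.resize(im[300:450,160:360],(800,600),interpolation=cv2.INTER_CUBIC))"
```

```text
15.65 tcp [ 381.9 -284.9   11.9] yaw_y -1.86 tz [ 0.003  0.086 -0.996] F [-1.4 -0.6  2.1] op 12.7 q [ 0.31  0.68  0.37  2.08 -0.61  0.54  1.11]
scene 719 ztop 0.0553 rim [ 380.  -200.2] [171.3 105.5] 83.41 slope [-0.0081 -0.0165  0.054 ] [[0.332, -0.255, 0.002], [0.462, -0.084, 0.057]]
top 723 ztop 0.0561 rim [ 387.  -189.4] [138.  109.8] 88.06 slope [0.268  0.1523 0.0614] [[0.332, -0.263, 0.003], [0.434, -0.106, 0.058]]
```

View pics/c12.png

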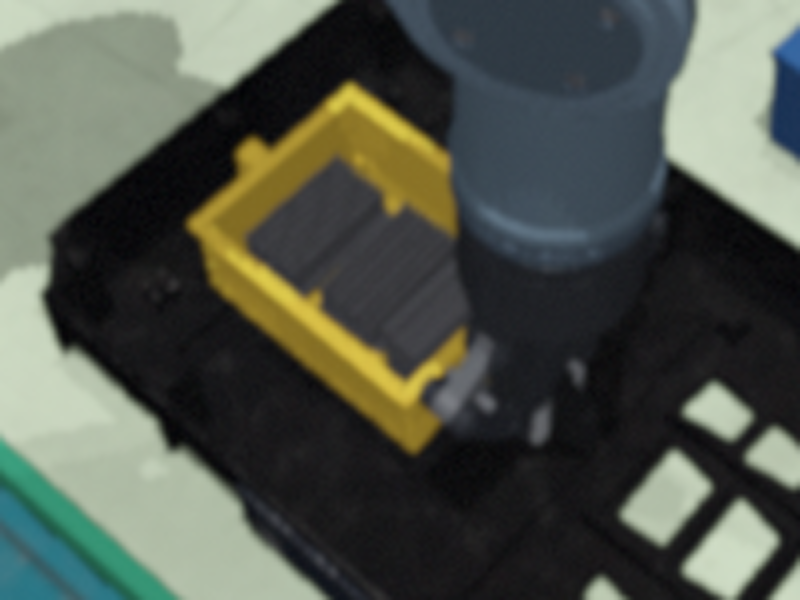

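jog_arm(motion=[{"x": 0, "y": 0, "z": -0.7, "rx": 0, "ry": 0, "rz": 0, "jaw": 255}, {"x": 0, "y": 0, "z": -0.7, "rx": 0, "ry": 0, "rz": 0, "jaw": 255}, {"x": 0, "y": 0, "z": -0.7, "rx": 0, "ry": 0, "rz": 0, "jaw": 215}, {"x": 0, "y": 0, "z": 0, "rx": 0, "ry": 0, "rz": 0, "jaw": 190}, {"x": 0, "y": 0, "z": 0, "rx": 0, "ry": 0, "rz": 0, "jaw": 150}, {"x": 0, "y": 0, "z": 0, "rx": 0, "ry": 0, "rz": 0, "jaw": 90}, {"x": 0, "y": 0, "z": 0, "rx": 0, "ry": 0, "rz": 0, "jaw": 60}, {"x": 0, "y": 0, "z": 0, "rx": 0, "ry": 0, "rz": 0, "jaw": 60}])

```text
time: 16.42
eef_pos: [0.3818, -0.2846, 0.0114]
tool_rot: [[0.032, 0.999, 0.002], [0.996, -0.032, 0.086], [0.086, -0.001, -0.996]]
contact_force: [0.5, 0.3, -0.6]
opening: 0.0651
```

jog_arm(motion=[{"x": 0, "y": 0, "z": 10, "rx": 0, "ry": 0, "rz": 0, "jaw": 60}, {"x": 0, "y": 0, "z": 30, "rx": 0, "ry": 0, "rz": 0, "jaw": 60}, {"x": 0, "y": 0, "z": 60, "rx": 0, "ry": 0, "rz": 0, "jaw": 60}, {"x": 0, "y": 0, "z": 95, "rx": 0, "ry": 0, "rz": 0, "jaw": 60}, {"x": 0, "y": -15, "z": 130, "rx": 0, "ry": 0, "rz": 0, "jaw": 60}, {"x": 0, "y": -30, "z": 160, "rx": 0, "ry": 0, "rz": 0, "jaw": 60}, {"x": 0, "y": -50, "z": 180, "rx": 0, "ry": 0, "rz": 0, "jaw": 60}, {"x": 0, "y": -60, "z": 190, "rx": 0, "ry": 0, "rz": 0, "jaw": 60}])

```text
time: 17.08
eef_pos: [0.3824, -0.3478, 0.2056]
tool_rot: [[0.033, 0.999, 0.007], [0.996, -0.034, 0.082], [0.082, 0.004, -0.997]]
contact_force: [0.6, -0.9, -1.5]
opening: 0.0656
```

```bash
python3 m3.py 13;python3 m.py 14; python3 - <<'E'
from h import *
d=arm.get_image('top');P=cloud(d);x,y,z=P[...,0],P[...,1],P[...,2]
for n in ['marker','flux','chassis_floor','sink0_centre']:
    for q in arm.regions_of('top',n)[:4]:
        X=P[q['mask']&(d['depth']>0)];print(n,round(q['confidence'],2),np.percentile(X,[2,50,98],axis=0).round(3).tolist())
X=P[(z>.042)&(z<.06)&(x>.25)&(x<.52)&(y<-.05)&(y>-.49)]
A=[]
for xb in np.arange(.3,.46,.01):
    s=X[abs(X[:,0]-xb)<.005]; A.append((xb,*np.percentile(s[:,1],[1,99])))
A=np.array(A);print('ch ylo',np.polyfit(A[:,0],A[:,1],1),'yhi',np.polyfit(A[:,0],A[:,2],1))
A=[]
for yb in np.arange(-.24,-.10,.01):
    s=X[abs(X[:,1]-yb)<.005]; A.append((yb,*np.percentile(s[:,0],[1,99])))
A=np.array(A);print('lo',np.polyfit(A[:,0],A[:,1],1),'hi',np.polyfit(A[:,0],A[:,2],1))
E
```

```text
17.08 tcp [ 382.4 -347.8  205.6] yaw_y -1.93 tz [ 0.007  0.082 -0.997] F [ 0.6 -0.9 -1.5] op 65.6 q [ 0.22  0.42  0.61  1.9  -0.36  0.98  0.98]
scene 943 ztop 0.0535 rim [ 384.  -187.7] [142.2 102.7] 88.07 slope [-0.0021 -0.0007  0.052 ] [[0.333, -0.258, 0.002], [0.462, -0.085, 0.055]]
top 759 ztop 0.055 rim [ 387.1 -189. ] [138.7 109.8] 88.19 slope [0.931  0.4923 0.0796] [[0.332, -0.258, 0.003], [0.436, -0.106, 0.058]]
17.18 tcp [ 382.2 -347.4  204.1] yaw_y -1.99 tz [ 0.006  0.082 -0.997] F [0.5 0.3 0.1] op 65.8 q [ 0.22  0.42  0.6   1.9  -0.36  0.97  0.98]
scene plate [0.5535 0.0559 0.1128] [-0.3    1.368  0.202] -12.4 378
marker 0.83 [[0.355, 0.074, 0.005], [0.395, 0.125, 0.011], [0.443, 0.167, 0.016]]
flux 0.58 [[0.777, -0.119, 0.005], [0.787, -0.102, 0.053], [0.804, -0.084, 0.095]]
chassis_floor 0.77 [[0.268, -0.462, 0.0], [0.393, -0.269, 0.006], [0.497, -0.077, 0.052]]
sink0_centre 0.78 [[0.354, -0.245, 0.007], [0.384, -0.229, 0.042], [0.412, -0.219, 0.048]]
ch ylo [-2.63576357  0.69111896] yhi [-0.03277755 -0.05964104]
lo [0.04412611 0.2777777 ] hi [0.03106854 0.50736908]
```

View pics/scene13.png

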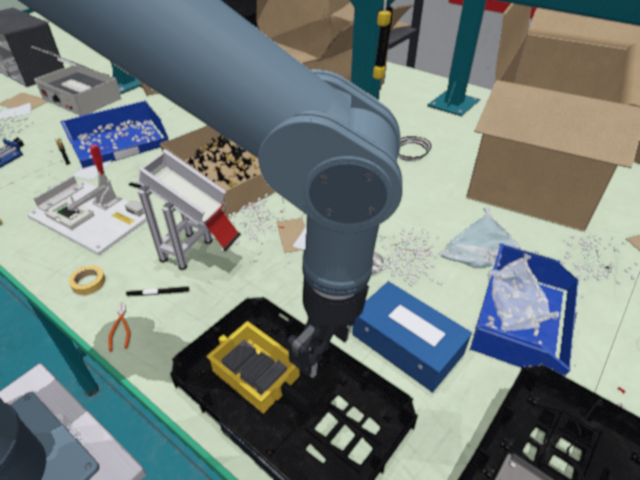

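View pics/top13.png

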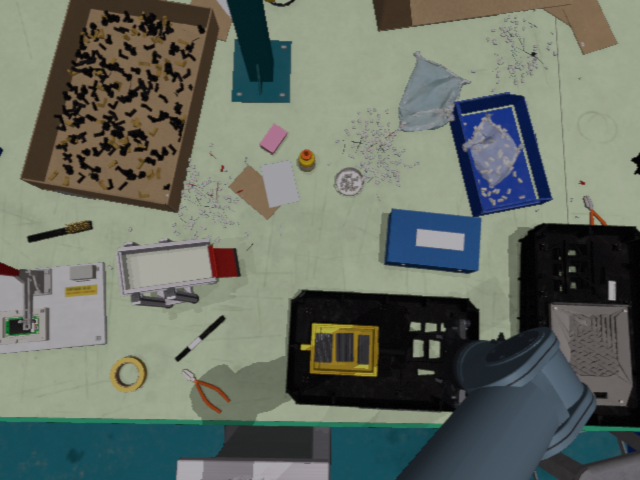

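```bash
python3 -c "
from h import *;st();print(arm.finish_job())"
```

```text
17.53 tcp [ 381.5 -343.6  200.7] yaw_y -1.79 tz [ 0.001  0.087 -0.996] F [-0.6  0.3  0.3] op 65.1 q [ 0.22  0.43  0.6   1.91 -0.36  0.97  0.98]
the job is handed in; nothing more can be done
None
```

I drew the tray out by its tab, set it on the free bench and let go. I then took it by the handle and pushed the flap open under the chute. All three heat sinks slid into the tray. I set the filled tray down in the empty chassis, backed the arm off and handed the job in at about 17.5 s.

**Last checks:**
- The tray lies level in the chassis: its rim is about 53 mm above the bench and its slope is under 0.003.
- All three heat sinks are visible in the tray, and the chute is empty.
- The red plate is back at its closed pose.
- The chassis, marker and flux bottle are where they started, to within a few mm. The new fit of the chassis's far (−y) edge failed because the arm blocked the view, so only its other three edges were rechecked.
- The arm reads about 0 N and touches nothing.

**What did not go cleanly:**
- The force reading reached 38 N when I set the tray down on the bench by its tab.
- The tray drooped about 5° in the grip while catching the heat sinks. By the first picture after the push all three were already in the tray. I raised the grip to 80 N and re-levelled it before drawing it back; nothing spilled.

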